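Clear the fence stops from the T-slot rail

ROBOT

A 6-joint arm with a two-finger parallel gripper is mounted at the origin on a cart in front of the work surface, level with it; the furniture and walls round the work are solid. World frame = base frame: x ahead of the robot, y to its left, z up, the work surface at z = 0. Lengths are in m, angles in rad, forces in N, time in s.
With the tool pointing down it reaches from about 0.35 to 0.775 m from the base axis. Payload 7.3 kg.
Tool frame: the origin (TCP) lies at the very end of the fingers, on their centre line; the grasp point (between the pads) lies 19 mm behind it; z points along the fingers, y is the direction in which the jaws open and shut (so a half turn about z gives the same grasp; the last joint's range is limited). The gripper opens to 92 mm and grips with 3 to 60 N. Pads are 19 mm wide; open, the fingers measure 130 mm over their backs; the gripper's body (75 mm by 190 mm) begins 47 mm behind the grasp point.
Start: joints at [1.053, 0.342, 1.524, -0, 1.275, -0.146], TCP at [0.191, 0.489, 0.227] pointing down, gripper open.
Joint ranges: [-2.53, 2.53], [-0.77, 2.02], [0.04, 2.7], [-1, 4.14], [0.28, 2.66], [-3.11, 3.11]. Speed limits (rad/s): [2.57, 2.57, 3.14, 3.14, 3.14, 3.14].

INTERFACE

Orientations are given as [roll, pitch, yaw] about the fixed x, y, z axes, in that order (R = Rz(yaw) Ry(pitch) Rx(roll)).
In Python, from cell import robot gives the robot as it stands.
- The arm moves only by the tool apply_moves, never from a script. Its argument "plan" is a list of rows, each an object of numbers: "tx", "ty", "tz": the shift along the tool's x, y, z in m; "yaw": the turn about the tool's z in rad; "grip": the opening, from -1 (shut) to 1 (fully open), so that 0 is half open. In form: [{"tx": .., "ty": .., "tz": .., "yaw": .., "grip": ..}, ...]. A call has 1 to 8 rows; each row is the pose to reach, as a shift and turn from the pose commanded when the call began, along the tool's axes at that moment; what a row does not reach only later rows make up. A row lasts 1/8 s, in which the tool goes at most 62.5 mm and 10.7 degrees, less where a joint would pass 70% of its speed; a pose out of reach is approached as far as the arm can. A call with a gripper value outside its range is refused whole. The fingers move at their own pace and stop on an object; "force" is the grip in N (left out, the last holds). Time passes only in rows, so rows that repeat a pose let the fingers close. It gives the time, the measured TCP pose, the force and the opening at its end, in the units of the state.
- robot.observe(): the state, without advancing time (a new reading comes with each control period).
- robot.read_camera(name): name is "scene" or "side" or "wrist"; returns (picture, depth): 384x512x3 uint8, red, green, blue; 384x512 float32, m along the optical axis (not along the pixel's ray), 0 where there is no reading.
- robot.get_calibration(name): a dict with "camera_matrix" (3x3 intrinsics, pixels), "R" (3x3) and "t" (3): a world point X has camera coordinates R X + t. Camera axes: x right, y down, z forward; pixel columns grow to the right and rows downward; lengths in m; the calibration is good to about 2 mm. A picture is of the moment at which its call begins: read the wrist's pose just before it. get_calibration takes no time and is no camera call; for the wrist camera it gives the pose at the moment of the call.
- robot.hand_in(): hands the job in, once; it reports no verdict.
Trained networks look in the newest picture that a camera, given by its name, has taken for a name from the list of things; names that differ only in an ending like _2 or _b are one class to them, and where a whole thing is asked for, a point or a joint stands for the part that bears it (a point fixed in the world has none). Each returns a list of dicts, best first, with "confidence" (0 to 1); they miss things now and then, are a little off and sometimes report something else, mostly with a low value. They report only what shows in the picture. A call takes as long as a camera call. They do not tell look-alikes from the thing itself.
- robot.outline_of(label, camera): "region" (384x512 bool, what is visible of it) and "pixel" ([row, column] in pixels, amid what is visible of it).
- robot.tip_of(label, camera): "pixel" ([row, column] in pixels: a listed point, or the origin of a listed thing).
The state is a dict: "time": time; "qpos": joint angles; "qvel": joint speeds; "joint_efforts": joint torques, N m; "tool_pos": TCP position; "tool_rot": TCP orientation; "contact_force": force on the tool from outside, world axes, zero at the start; "torque": the same for the moment, N m; "opening": finger opening in m.
Only numpy, scipy, OpenCV 4.12 (cv2) and the standard library are available. Lean on these libraries where they do the work, as an engineer would, in place of code of your own. Each camera call takes 0.05 s, during which the arm holds its last target.

TASK

Strip the clamping rail: first lift the orange cover off the open end of its slot and park it in the grey holder, plug down in the pocket and plate flat on the rim. Then slide every fence stop (there may be two or three) along the slot to the open end, lift it out there and put it in the green tray, and when all are in the tray put the cover back on the open end of the rail, fully down and flat.

Things in the scene. Friction and masses are not known exactly. Their poses are not given: they have to be found in the camera images.
- rail: steel T-slot rail fixed to the table, 300 (x) x 80 x 32 mm plus a screw ear at each end. Origin: middle of its underside; x along the slot to the open end, z up. Cavity 54 mm wide, 16 mm high, floor 8 mm above the table; lips 8 mm thick leave a mouth 28 mm wide from x = -138 to +76 mm. The stops have 4 mm play each side and in height and slide easily (under 3 N), but jam if pressed hard sideways
- slot_open_end (a point): centre of the slot's open end, level with the rail's top face (32 mm above the table), at x = +107 mm in the rail's frame. Here, from x = +76 to +138 mm, the lips are cut away (opening 62 x 54 mm, a wall at the very end): only here can a stop be lifted out, with its middle within 10 mm of this point
- stop_a: fence stop, 85 mm tall, 0.25 kg, standing in the slot at the start; may be absent. Steel foot 40 (x) x 46 (y) x 12 mm, neck 30 x 20 mm up to 28 mm, blue block 36 (x) x 30 (y) mm from 28 to 72 mm, black round knob 26 mm across from 72 to 85 mm. Origin at the middle of the foot's underside, z up through the knob, x along the slot while in the rail
- stop_b: fence stop, 85 mm tall, 0.25 kg, standing in the slot at the start; may be absent. Steel foot 40 (x) x 46 (y) x 12 mm, neck 30 x 20 mm up to 28 mm, blue block 36 (x) x 30 (y) mm from 28 to 72 mm, black round knob 26 mm across from 72 to 85 mm. Origin at the middle of the foot's underside, z up through the knob, x along the slot while in the rail
- stop_c: fence stop, 85 mm tall, 0.25 kg, standing in the slot at the start; may be absent. Steel foot 40 (x) x 46 (y) x 12 mm, neck 30 x 20 mm up to 28 mm, blue block 36 (x) x 30 (y) mm from 28 to 72 mm, black round knob 26 mm across from 72 to 85 mm. Origin at the middle of the foot's underside, z up through the knob, x along the slot while in the rail
- cover: loose orange slot cover, 0.12 kg: plate 74 (x) x 76 (y) x 6 mm; under it a black plug 52 (x) x 46 x 18 mm; on it an upright grip 50 (x) x 18 (y) mm with a black rounded top, 55 mm above the origin; take it across y about 28 mm above the origin. Origin: middle of the plate's underside. Starts with its plug in the open end, plate flat on the rail, x along the slot; 4 mm play; may go on turned by half a turn
- holder: grey holder for the cover, a loose 0.8 kg block on the table, 86 (x) x 88 (y) x 30 mm, with an open pocket 62 (x) x 56 (y) mm, 24 mm deep. Origin at the middle of its underside. The cover's plug hangs in the pocket (cover x along holder x, either way round) and the plate rests flat on the rim
- holder_mouth (a point): centre of the holder's pocket, level with its rim (30 mm above its underside)
- tray: loose green open tray, 212 (x) x 132 (y) x 32 mm outside, walls and floor 6 mm thick, 0.8 kg, on the table. Origin at the middle of its underside; three stops fit in a row along x, 62 mm apart
- stop_a_mid (a point): centre of the blue block of stop_a, 50 mm above its underside: the place to grip
- stop_b_mid (a point): centre of the blue block of stop_b, 50 mm above its underside: the place to grip
- stop_c_mid (a point): centre of the blue block of stop_c, 50 mm above its underside: the place to grip
Things that resemble listed ones, but are neither listed nor needed, are in the scene too. Several things have the shape of the holder; the one meant has the colours described above. Leave any pink look-alike of the stop_b alone.

How it is judged:
On the way, in this order (a step that is already met when the one before it is completed fails the run):
1. the cover is parked in the holder, plug in the pocket and plate flat on the rim (horizontal distance between cover and holder_mouth below 0.015 m and z of cover in the frame of holder_mouth between -0.005 and 0.005 m and angle between cover's own z axis and vertical below 0.1 rad and linear speed of cover below 0.03 m/s), for 0.2 s.
2. every stop lies or stands in the tray (x of stop_a_mid in the frame of tray between -0.1 and 0.1 m and y of stop_a_mid in the frame of tray between -0.06 and 0.06 m and z of stop_a_mid in the frame of tray between 0.005 and 0.07 m and linear speed of each of stop_a, stop_b, stop_c below 0.03 m/s and x of stop_b_mid in the frame of tray between -0.1 and 0.1 m and y of stop_b_mid in the frame of tray between -0.06 and 0.06 m and z of stop_b_mid in the frame of tray between 0.005 and 0.07 m and x of stop_c_mid in the frame of tray between -0.1 and 0.1 m and y of stop_c_mid in the frame of tray between -0.06 and 0.06 m and z of stop_c_mid in the frame of tray between 0.005 and 0.07 m), for 0.2 s.
At the end, for the whole second after the job is handed in: every stop present rests in the tray, standing or lying (middle of its blue block between the walls, under 70 mm up), the tray is flat, and the cover is back at rest on the rail's open end: within 10 mm of its centre, tilted under 0.06 rad, plate down within 4 mm (all of step 2 and horizontal distance between cover and slot_open_end below 0.01 m and z of cover in the frame of slot_open_end between -0.004 and 0.004 m and angle between cover's own z axis and vertical below 0.06 rad and linear speed of cover below 0.02 m/s and angle between tray's own z axis and vertical below 0.05 rad); the robot touches nothing.
Of stop_a, stop_b, stop_c only 2 to 3 are there at a start; the rules pass over those that are not, and their reading is None.
At some moment in a run one of tray, holder may be knocked a few centimetres aside while the robot is not near it.
Once in a run the grip may slacken for a moment while it holds something.
It also fails if it takes over 208 s, if anything falls off the work surface, if the arm or the gripper's body presses on something with over 40 N, if the wrist force passes 120 N, or if a joint passes its speed limit or range.

## Working session

There is one attempt and no reset: what is moved stays moved. The work goes in short steps, Python scripts to look and compute and a tool call to move; the robot and the scene stay as the last step left them, time stands still between calls to the robot, and variables do not carry over. Pictures are saved under pics/ and viewed, and the job is handed in when it is done.

Besides the shell and the picture viewer there is one more tool, called as name([rows], argument=value, ...), one row to a line, values as JSON. apply_moves: Moves the arm, as the interface text tells. Its arguments: {"type":"object","properties":{"plan":{"type":"array","items":{"type":"object","properties":{"tx":{"type":"number"},"ty":{"type":"number"},"tz":{"type":"number"},"yaw":{"type":"number"},"grip":{"type":"number"}}}},"force":{"type":"number"}},"required":["plan"]}

```bash
ls; mkdir -p pics; cat > h.py <<'E'
import numpy as np, cv2
from cell import robot
def cap(cam,name=None):
    K=robot.get_calibration(cam)
    im,d=robot.read_camera(cam)
    if name: cv2.imwrite('pics/'+name,cv2.cvtColor(im,cv2.COLOR_RGB2BGR))
    return im,d,K
def cloud(d,K):
    M=np.array(K['camera_matrix']);R=np.array(K['R']);t=np.array(K['t'])
    v,u=np.mgrid[0:d.shape[0],0:d.shape[1]]
    P=np.stack([(u-M[0,2])/M[0,0]*d,(v-M[1,2])/M[1,1]*d,d],-1)
    W=(P-t)@R
    W[d==0]=np.nan
    return W
E
python3 - <<'E'
from h import *
print(robot.observe())
for c in ['scene','side','wrist']:
    im,d,K=cap(c,c+'0.png'); print(c,K)
    np.savez('pics/'+c+'0.npz',im=im,d=d,M=K['camera_matrix'],R=K['R'],t=K['t'])
E
```

```text
pics
{'time': 0.0, 'qpos': array([ 1.05297913e+00,  3.42721198e-01,  1.52503981e+00, -2.15819652e-05,
        1.27537644e+00, -1.46020495e-01]), 'qvel': array([ 1.04763047e-03,  1.12863155e-04,  1.21777794e-03, -7.55749421e-04,
        1.94770972e-03,  3.08645026e-05]), 'joint_efforts': array([ 3.09417806e-05, -4.31236517e+01, -2.44215846e+01,  7.18052150e-02,
        5.60767134e-02, -1.30101571e-04]), 'tool_pos': array([0.19051646, 0.4887697 , 0.22603779]), 'tool_rot': array([-3.14006129e+00, -2.04353931e-04,  2.76980210e+00]), 'contact_force': array([-0.58978185,  0.87831977,  0.25633685]), 'torque': array([-0.00872681, -0.00874509, -0.05764843]), 'opening': 0.09195819479004397}
scene {'camera_matrix': array([[485.57188723,   0.        , 264.1549808 ],
       [  0.        , 485.57188723, 194.80077077],
       [  0.        ,   0.        ,   1.        ]]), 'R': array([[ 0.48624306, -0.87379787, -0.00670581],
       [-0.67453687, -0.37045959, -0.63856065],
       [ 0.5554887 ,  0.315019  , -0.76954228]]), 't': array([-0.18929152,  0.40253962,  1.05730832])}
side {'camera_matrix': array([[474.7118436 ,   0.        , 252.15940109],
       [  0.        , 474.7118436 , 194.59768648],
       [  0.        ,   0.        ,   1.        ]]), 'R': array([[ 0.94391918, -0.32912403, -0.02634308],
       [-0.16640742, -0.40530349, -0.89890915],
       [ 0.28517566,  0.85288127, -0.43734242]]), 't': array([-0.43544507,  0.16720007,  1.04581004])}
wrist {'camera_matrix': array([[316.9306803 ,   0.        , 259.07447997],
       [  0.        , 316.9306803 , 191.65955155],
       [  0.        ,   0.        ,   1.        ]]), 'R': array([[ 0.36293284,  0.93181348, -0.00183909],
       [ 0.88798173, -0.34526121,  0.30378142],
       [ 0.28243265, -0.11188533, -0.95273998]]), 't': array([-0.52328028, -0.03889945,  0.39176939])}
```

View pics/scene0.png

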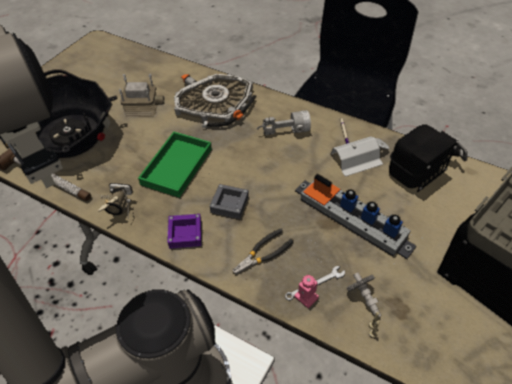

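View pics/side0.png

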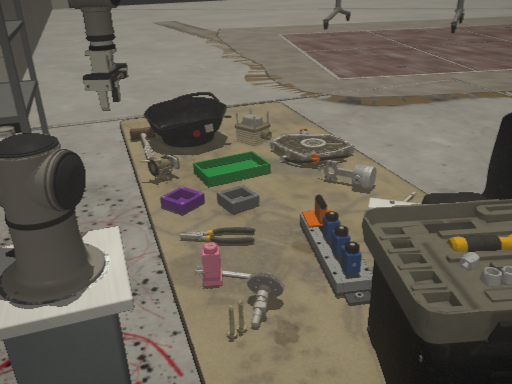

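View pics/wrist0.png

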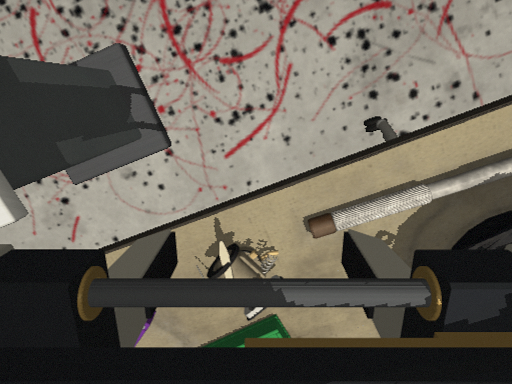

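The scene view shows the orange cover at (322,188), three blue stops at (348,200), (371,212) and (394,225), the grey holder at (229,201), the green tray at (176,163), a purple holder decoy and a pink stop decoy. I'll measure these next.

```bash
cat >> h.py <<'E'
def rect(P):
    c,s,a=cv2.minAreaRect(P[:,:2].astype(np.float32)*1000)
    return np.round(c,1),np.round(s,1),round(a,1)
def hsv(im): return cv2.cvtColor(im,cv2.COLOR_RGB2HSV)
MASK={'green':((50,120,40),(75,255,255)),'orange':((5,180,120),(18,255,255)),'blue':((105,100,20),(125,255,255)),'purple':((130,120,40),(150,255,255))}
def mask(im,c): return cv2.erode(cv2.inRange(hsv(im),*MASK[c]),np.ones((2,2)))>0
E
python3 - <<'E'
from h import *
for c in ['scene','side']:
    Z=np.load(f'pics/{c}0.npz'); K=dict(camera_matrix=Z['M'],R=Z['R'],t=Z['t'])
    W=cloud(Z['d'],K); im=Z['im']
    ok=~np.isnan(W[...,0])
    for col in ['green','orange','purple','blue']:
        m=mask(im,col)&ok
        n,l,st,ce=cv2.connectedComponentsWithStats(m.astype(np.uint8))
        for i in range(1,n):
            if st[i,4]<40: continue
            P=W[l==i]; print(c,col,st[i,4],ce[i].round(),rect(P),'z',np.percentile(P[:,2],[2,50,98]).round(3))
    # holder / rail by outline
    for lab in ['holder','rail','tray','cover','stop_a']:
        for f in robot.outline_of(lab,c)[:4]:
            P=W[f['region']&ok]
            for lo,hi in ([(0.004,0.2)] ):
                Q=P[(P[:,2]>lo)&(P[:,2]<hi)]
                if len(Q)>20: print(c,lab,round(f['confidence'],2),f['pixel'],rect(Q),'z',np.percentile(Q[:,2],[2,50,98]).round(3))
E
```

```text
scene green 2364 [176. 165.] (array([521.1, 371.9]), array([216.1, 133.3]), 6.5) z [-0.001  0.005  0.031]
scene orange 171 [317. 195.] (array([592.8, -53.3]), array([73.4, 35.7]), 65.3) z [0.031 0.036 0.041]
scene orange 40 [334. 190.] (array([627.7, -86.3]), array([19.1, 28.6]), 78.6) z [0.033 0.036 0.04 ]
scene purple 879 [185. 231.] (array([326.1, 205.1]), array([85.7, 82.3]), 34.9) z [0.001 0.016 0.031]
scene blue 156 [349. 203.] (array([ 593. , -144.8]), array([33.9, 22.8]), 83.1) z [0.036 0.061 0.081]
scene blue 163 [370. 216.] (array([ 576.5, -210.8]), array([19.3, 37.2]), 17.2) z [0.036 0.062 0.081]
scene blue 164 [392. 229.] (array([ 564. , -276.7]), array([23.2, 37.5]), 20.1) z [0.037 0.061 0.081]
scene holder 0.78 [231.6, 185.6] (array([328.5, 207.9]), array([92.7, 86.8]), 35.3) z [0.004 0.025 0.032]
scene holder 0.75 [201.2, 228.1] (array([472.4, 157.4]), array([90. , 89.2]), 13.9) z [0.004 0.025 0.032]
scene rail 0.94 [226.3, 362.6] (array([ 594.7, -163. ]), array([364.,  84.]), 79.7) z [0.005 0.027 0.034]
scene rail 0.17 [225.1, 392.3] (array([ 585.5, -269.2]), array([5
[... 1438 characters left out ...]
.8, -228.8]), array([77.9, 30.2]), 81.5) z [0.023 0.072 0.094]
side tray 0.65 [171.4, 228.4] (array([522.5, 373.5]), array([213.7, 142.1]), 7.6) z [0.004 0.015 0.033]
side cover 0.93 [214.7, 317.3] (array([612.7, -56.8]), array([77.5, 64.7]), 76.4) z [0.034 0.042 0.087]
side stop_a 0.97 [258.9, 351.1] (array([ 578.5, -258.2]), array([70.2, 29.9]), 82.3) z [0.024 0.066 0.094]
side stop_a 0.92 [264.9, 211.8] (array([ 317.2, -161.4]), array([42. , 39.7]), 75.9) z [0.006 0.047 0.086]
side stop_a 0.84 [225.1, 332.6] (array([ 601.3, -141.1]), array([122.6,  31.4]), 81.2) z [0.022 0.074 0.094]
side stop_a 0.71 [239.6, 341.4] (array([ 584.6, -231.6]), array([72.4, 29. ]), 80.5) z [0.024 0.073 0.094]
```

```bash
cat > go.py <<'E'
import sys, numpy as np
from cell import robot
from scipy.spatial.transform import Rotation as Ro
s=robot.observe()
p=s['tool_pos']; R=Ro.from_euler('xyz',s['tool_rot']).as_matrix()
def to(x,y,z,yaw=None):
    d=R.T@(np.array([x,y,z])-p)
    cur=s['tool_rot'][2]
    dy=0 if yaw is None else -((yaw-cur+np.pi)%(2*np.pi)-np.pi)
    print('tx %.4f ty %.4f tz %.4f yaw %.3f'%(*d,dy))
if __name__=='__main__':
    print('t',round(s['time'],2),'pos',p.round(4),'rot',s['tool_rot'].round(4),'q',s['qpos'].round(2),'F',s['contact_force'].round(1),'open',round(s['opening'],4))
    for a in sys.argv[1:]: to(*map(float,a.split(',')))
E
python3 go.py .600,-.055,.22,1.391
```

```text
t 0.65 pos [0.1907 0.4892 0.2268] rot [3.1414 0.     2.7698] q [ 1.05  0.34  1.52  0.    1.28 -0.15] F [ 0.7 -0.5 -0. ] open 0.0919
tx -0.5790 ty -0.3583 tz 0.0067 yaw 1.379
```

apply_moves([
  {"tx": -0.579, "ty": -0.358, "tz": 0.007, "yaw": 1.379, "grip": 1},
  {"tx": -0.579, "ty": -0.358, "tz": 0.007, "yaw": 1.379, "grip": 1},
  {"tx": -0.579, "ty": -0.358, "tz": 0.007, "yaw": 1.379, "grip": 1},
  {"tx": -0.579, "ty": -0.358, "tz": 0.007, "yaw": 1.379, "grip": 1},
  {"tx": -0.579, "ty": -0.358, "tz": 0.007, "yaw": 1.379, "grip": 1},
  {"tx": -0.579, "ty": -0.358, "tz": 0.007, "yaw": 1.379, "grip": 1},
  {"tx": -0.579, "ty": -0.358, "tz": 0.007, "yaw": 1.379, "grip": 1},
  {"tx": -0.579, "ty": -0.358, "tz": 0.007, "yaw": 1.379, "grip": 1},
])

```text
time: 1.65
tool_pos: [0.4925, 0.0878, 0.2218]
tool_rot: [3.141, -0.0, 1.387]
contact_force: [1.6, 1.5, 0.5]
opening: 0.0913
```

```bash
python3 go.py .600,-.055,.22,1.391
```

```text
t 1.65 pos [0.4925 0.0878 0.2218] rot [ 3.1408e+00 -5.0000e-04  1.3870e+00] q [0.02 0.3  1.6  0.   1.24 0.21] F [1.6 1.5 0.5] open 0.0913
tx -0.1208 ty 0.1318 tz 0.0019 yaw -0.004
```

apply_moves([
  {"tx": -0.12, "ty": 0.131, "tz": 0.002, "yaw": -0.004, "grip": 1},
  {"tx": -0.12, "ty": 0.131, "tz": 0.002, "yaw": -0.004, "grip": 1},
  {"tx": -0.12, "ty": 0.131, "tz": 0.002, "yaw": -0.004, "grip": 1},
  {"tx": -0.12, "ty": 0.131, "tz": 0.002, "yaw": -0.004, "grip": 1},
  {"tx": -0.12, "ty": 0.131, "tz": 0.002, "yaw": -0.004, "grip": 1},
])

```text
time: 2.28
tool_pos: [0.5983, -0.0514, 0.2192]
tool_rot: [-3.14, -0.001, 1.395]
contact_force: [-0.5, -0.2, 1.2]
opening: 0.0919
```

```bash
python3 - <<'E'
from h import *
im,d,K=cap('wrist','w1.png'); np.savez('pics/w1.npz',im=im,d=d,M=K['camera_matrix'],R=K['R'],t=K['t'])
W=cloud(d,K)
print(W[192,256],W[100,256],W[50,256])
E
python3 go.py
```

```text
[ 0.59033831 -0.07770434  0.03711458] [0.60763389 0.01958137 0.00765342] [6.16870811e-01 7.10878962e-02 5.21048346e-05]
t 2.33 pos [ 0.5982 -0.0509  0.2195] rot [-3.1408e+00 -5.0000e-04  1.3954e+00] q [-0.21  0.49  1.32  0.    1.34 -0.04] F [ 0.9  0.  -0.6] open 0.0917
```

View pics/w1.png

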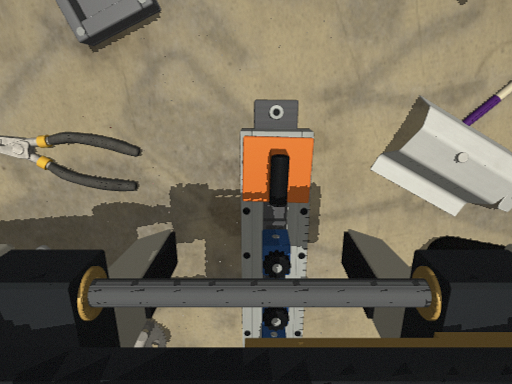

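The wrist view shows the orange plate around (278,168) with its grip at (279,178). The rail looks well aligned with the tool.

```bash
python3 - <<'E'
from h import *
Z=np.load('pics/w1.npz');K=dict(camera_matrix=Z['M'],R=Z['R'],t=Z['t'])
W=cloud(Z['d'],K);m=mask(Z['im'],'orange');P=W[m&~np.isnan(W[...,0])];print(rect(P),np.median(P[:,2]))
print('rect in pixels',rect(np.argwhere(m)/1000.))
# grip top: points z>.06 near
Q=W.reshape(-1,3);Q=Q[~np.isnan(Q[:,0])]
Q=Q[(Q[:,2]>.06)&(Q[:,2]<.1)&(abs(Q[:,0]-.61)<.04)&(abs(Q[:,1]+.06)<.04)];print('grip',rect(Q),Q[:,2].max())
Q=W.reshape(-1,3);Q=Q[~np.isnan(Q[:,0])]
Q=Q[(Q[:,2]>.026)&(Q[:,2]<.042)&(abs(Q[:,0]-.61)<.08)&(Q[:,1]>-.15)&(Q[:,1]<.0)];print('railtop',rect(Q))
E
python3 go.py
```

```text
(array([617.5, -57.1]), array([71.7, 73.5]), 78.2) 0.03803073381698685
rect in pixels (array([169.6, 277.2]), array([68.2, 63.5]), 88.1)
grip (array([617.6, -56.8]), array([50.3, 18. ]), 78.1) 0.08841493547435653
railtop (array([611.6, -85.8]), array([144.1,  80.4]), 79.8)
t 2.33 pos [ 0.5982 -0.0509  0.2195] rot [-3.1408e+00 -5.0000e-04  1.3954e+00] q [-0.21  0.49  1.32  0.    1.34 -0.04] F [ 0.9  0.  -0.6] open 0.0917
```

```bash
python3 go.py .617,-.057,.12,1.375 .617,-.057,.042,1.375
```

```text
t 2.33 pos [ 0.5982 -0.0509  0.2195] rot [-3.1408e+00 -5.0000e-04  1.3954e+00] q [-0.21  0.49  1.32  0.    1.34 -0.04] F [ 0.9  0.  -0.6] open 0.0917
tx -0.0028 ty 0.0197 tz 0.0995 yaw 0.020
tx -0.0028 ty 0.0197 tz 0.1775 yaw 0.020
```

apply_moves([
  {"tx": -0.003, "ty": 0.019, "tz": 0.04, "yaw": 0.02, "grip": 1},
  {"tx": -0.003, "ty": 0.019, "tz": 0.095, "yaw": 0.02, "grip": 1},
  {"tx": -0.003, "ty": 0.019, "tz": 0.095, "yaw": 0.02, "grip": 1},
  {"tx": -0.003, "ty": 0.019, "tz": 0.095, "yaw": 0.02, "grip": 1},
])

```text
time: 2.82
tool_pos: [0.6178, -0.0574, 0.1269]
tool_rot: [3.139, -0.0, 1.376]
contact_force: [0.5, -0.5, 0.6]
opening: 0.0916
```

```bash
python3 go.py .617,-.057,.042,1.375
```

```text
t 2.83 pos [ 0.6178 -0.0574  0.1269] rot [ 3.1388e+00 -1.0000e-04  1.3760e+00] q [-0.22  0.6   1.38  0.    1.15 -0.02] F [ 0.5 -0.5  0.6] open 0.0916
tx 0.0002 ty -0.0011 tz 0.0849 yaw 0.001
```

apply_moves([
  {"tx": 0, "ty": -0.001, "tz": 0.05, "yaw": 0, "grip": 1},
  {"tx": 0, "ty": -0.001, "tz": 0.083, "yaw": 0, "grip": 1},
  {"tx": 0, "ty": -0.001, "tz": 0.083, "yaw": 0, "grip": 1},
  {"tx": 0, "ty": -0.001, "tz": 0.083, "yaw": 0, "grip": -1},
  {"tx": 0, "ty": -0.001, "tz": 0.083, "yaw": 0, "grip": -1},
  {"tx": 0, "ty": -0.001, "tz": 0.083, "yaw": 0, "grip": -1},
  {"tx": 0, "ty": -0.001, "tz": 0.083, "yaw": 0, "grip": -1},
  {"tx": 0, "ty": -0.001, "tz": 0.083, "yaw": 0, "grip": -1},
], force=25)

```text
time: 3.82
tool_pos: [0.616, -0.0579, 0.0417]
tool_rot: [3.141, -0.0, 1.375]
contact_force: [0.0, 0.8, -0.1]
opening: 0.0463
```

```bash
python3 go.py .617,-.057,.15,1.375
```

```text
t 3.83 pos [ 0.616  -0.0579  0.0417] rot [ 3.1414e+00 -1.0000e-04  1.3748e+00] q [-0.22  0.7   1.47  0.    0.98 -0.02] F [ 0.   0.8 -0.1] open 0.0463
tx 0.0011 ty 0.0008 tz -0.1083 yaw -0.000
```

Still closing.

apply_moves([
  {"grip": -1},
  {"grip": -1},
  {"grip": -1},
  {"grip": -1},
  {"grip": -1},
  {"grip": -1},
])

```text
schema error: expected keys tx, ty, tz, yaw, grip
```

```bash
python3 go.py .617,-.057,.16,1.375
```

```text
t 3.83 pos [ 0.616  -0.0579  0.0417] rot [ 3.1414e+00 -1.0000e-04  1.3748e+00] q [-0.22  0.7   1.47  0.    0.98 -0.02] F [ 0.   0.8 -0.1] open 0.0463
tx 0.0011 ty 0.0008 tz -0.1183 yaw -0.000
```

apply_moves([
  {"tx": 0, "ty": 0, "tz": 0, "yaw": 0, "grip": -1},
  {"tx": 0, "ty": 0, "tz": 0, "yaw": 0, "grip": -1},
  {"tx": 0, "ty": 0, "tz": 0, "yaw": 0, "grip": -1},
  {"tx": 0, "ty": 0, "tz": 0, "yaw": 0, "grip": -1},
  {"tx": 0, "ty": 0, "tz": 0, "yaw": 0, "grip": -1},
  {"tx": 0, "ty": 0, "tz": 0, "yaw": 0, "grip": -1},
])

```text
time: 4.58
tool_pos: [0.616, -0.0579, 0.0415]
tool_rot: [-3.142, -0.0, 1.375]
contact_force: [1.0, 0.7, -1.0]
opening: 0.0178
```

```bash
python3 go.py .617,-.057,.16,1.375
```

```text
t 4.58 pos [ 0.616  -0.0579  0.0415] rot [-3.1416e+00 -1.0000e-04  1.3748e+00] q [-0.22  0.7   1.47  0.    0.98 -0.02] F [ 1.   0.7 -1. ] open 0.0178
tx 0.0010 ty 0.0008 tz -0.1185 yaw -0.000
```

apply_moves([
  {"tx": 0, "ty": 0, "tz": -0.03, "yaw": 0, "grip": -1},
  {"tx": 0, "ty": 0, "tz": -0.07, "yaw": 0, "grip": -1},
  {"tx": 0, "ty": 0, "tz": -0.118, "yaw": 0, "grip": -1},
  {"tx": 0, "ty": 0, "tz": -0.118, "yaw": 0, "grip": -1},
  {"tx": 0, "ty": 0, "tz": -0.118, "yaw": 0, "grip": -1},
])

```text
time: 5.2
tool_pos: [0.6154, -0.0577, 0.1588]
tool_rot: [-3.14, -0.0, 1.375]
contact_force: [-1.0, 0.8, -1.5]
opening: 0.0181
```

```bash
cat > meas.py <<'E'
from h import *
import sys
def holder(cam='scene',name='hs.png'):
    im,d,K=cap(cam,name); W=cloud(d,K); ok=~np.isnan(W[...,0])
    for f in robot.outline_of('holder',cam)[:3]:
        P=W[f['region']&ok]; Q=P[(P[:,2]>.022)&(P[:,2]<.036)]
        s=hsv(im)[f['region']]
        print('holder',round(f['confidence'],2),np.round(f['pixel']),'sat',np.median(s[:,1]),rect(Q) if len(Q)>20 else len(Q))
    return im,d,K,W
def tray(cam='scene',name='ts.png'):
    im,d,K=cap(cam,name); W=cloud(d,K); ok=~np.isnan(W[...,0])
    P=W[mask(im,'green')&ok]; Q=P[(P[:,2]<.04)]
    print('tray',rect(Q))
    Q=P[(P[:,2]>.022)&(P[:,2]<.04)]; print('rim',rect(Q))
    return im,d,K,W
E
python3 - <<'E'
from meas import *
im,d,K,W=holder()
np.savez('pics/hs.npz',W=W,im=im)
cv2.imwrite('pics/hs_z.png',cv2.resize(cv2.cvtColor(im[170:235,195:265],cv2.COLOR_RGB2BGR),None,fx=8,fy=8,interpolation=cv2.INTER_CUBIC))
E
python3 go.py
```

```text
holder 0.8 [230. 186.] sat 166.0 (array([327.8, 208.5]), array([90.8, 86.2]), 33.4)
holder 0.69 [218. 348.] sat 9.0 (array([ 594.6, -162.9]), array([301.4,  85.3]), 79.6)
holder 0.57 [200. 228.] sat 5.0 (array([471.7, 157.3]), array([89.6, 89.6]), 15.4)
t 5.3 pos [ 0.615  -0.0577  0.1578] rot [-3.1383e+00 -1.0000e-04  1.3748e+00] q [-0.22  0.57  1.35  0.    1.23 -0.02] F [-0.2 -0.2 -0.6] open 0.018
```

View pics/hs_z.png

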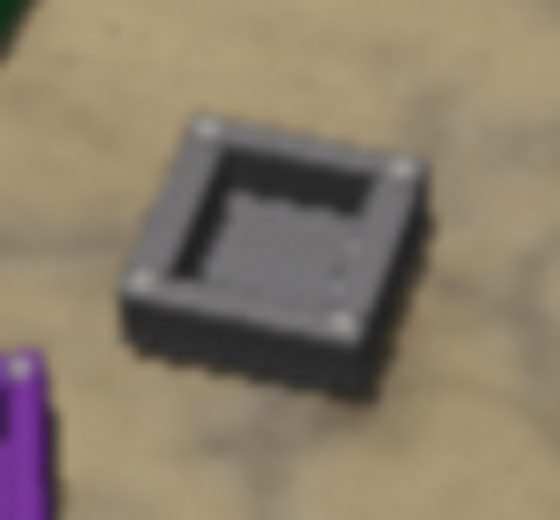

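View pics/hs.png

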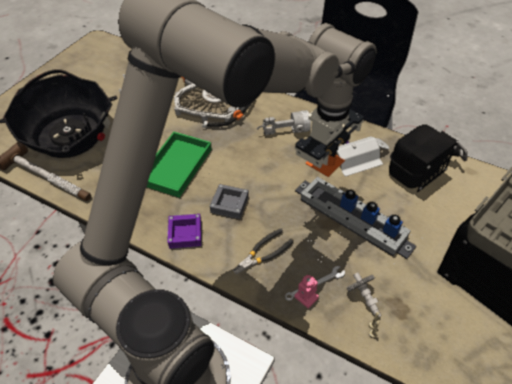

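```bash
python3 - <<'E'
from h import *
K=robot.get_calibration('scene');M=K['camera_matrix'];R=K['R'];t=K['t']
def ray(u,v,z):
    r=R.T@np.array([(u-M[0,2])/M[0,0],(v-M[1,2])/M[1,1],1]); c=-R.T@t
    return c+r*(z-c[2])/r[2]
print('cam',-R.T@t)
C=[ray(195+(a-3.5)/8,170+(b-3.5)/8,.030) for a,b in [(208,128),(402,167),(345,322),(143,280)]]
C=np.array(C)*1000;print(C.round(1),C.mean(0))
for i in range(4):
    e=C[(i+1)%4]-C[i]; print(np.hypot(*e[:2]),np.degrees(np.arctan2(e[1],e[0])))
W=np.load('pics/hs.npz')['W'];Q=W[170:235,195:265].reshape(-1,3);Q=Q[~np.isnan(Q[:,0])]
a=np.radians(14.5);c=np.array([.472,.1575])
D=(Q[:,:2]-c);X=D@[np.cos(a),np.sin(a)];Y=D@[-np.sin(a),np.cos(a)]
inn=(Q[:,2]<.02)&(Q[:,2]>-.01)
rim=(Q[:,2]>.026)&(Q[:,2]<.036)
for nm,A,B in (('x',X,Y),('y',Y,X)):
    s=rim&(abs(B)<.02); print(nm,np.sort(A[s]*1000).round(0))
E
```

```text
cam [-0.22375332 -0.34935007  1.06942007]
[[496.9 200.7  30. ]
 [514.3 131.4  30. ]
 [445.7 113.4  30. ]
 [428.  183.4  30. ]] [471.22963701 157.22548978  30.        ]
71.49688856215745 -75.85513531796428
70.94168703894388 -165.26024437827607
72.24567639684693 104.19213043282637
70.99746282741549 14.13501692752368
x [-45. -44. -43. -43. -43. -42. -42. -42. -41. -41. -41. -41. -40. -40.
 -40. -40. -39. -39. -39. -39. -39. -39. -38. -37. -37. -37. -36. -36.
 -36. -36. -35. -35. -35. -35. -34. -34. -34. -34. -33. -33. -33. -32.
 -32. -31. -30. -30. -30.  29.  30.  30.  31.  31.  31.  31.  31.  32.
  32.  32.  32.  33.  33.  33.  34.  35.  35.  35.  36.  36.  36.  37.
  37.  37.  37.  37.  37.  39.  39.  39.  39.  39.  40.  41.  41.  41.
  42.  42.  42.  42.]
y [-44. -44. -43. -43. -43. -42. -42. -41. -41. -41. -41. -39. -39. -39.
 -39. -38. -38. -38. -38. -38. -37. -37. -37. -36. -36. -35. -35. -35.
 -35. -34. -34. -34. -34. -33. -33. -33. -33. -32. -31. -31. -31. -31.
 -30. -30. -29. -29. -29. -29. -29.  27.  29.  29.  29.  29.  30.  30.
  30.  30.  32.  32.  32.  33.  33.  33.  33.  34.  34.  34.  34.  35.
  35.  36.  36.  36.  36.  37.  37.  38.  38.  38.  38.  38.  39.  39.
  40.  40.  40.  40.  41.  42.  42.  42.  43.  43.  43.  43.]
```

```bash
python3 go.py .4712,.157,.15,.252
```

```text
t 5.3 pos [ 0.615  -0.0577  0.1578] rot [-3.1383e+00 -1.0000e-04  1.3748e+00] q [-0.22  0.57  1.35  0.    1.23 -0.02] F [-0.2 -0.2 -0.6] open 0.018
tx 0.1826 ty -0.1828 tz 0.0084 yaw 1.123
```

apply_moves([
  {"tx": 0.183, "ty": -0.183, "tz": 0.008, "yaw": 1.123, "grip": -1},
  {"tx": 0.183, "ty": -0.183, "tz": 0.008, "yaw": 1.123, "grip": -1},
  {"tx": 0.183, "ty": -0.183, "tz": 0.008, "yaw": 1.123, "grip": -1},
  {"tx": 0.183, "ty": -0.183, "tz": 0.008, "yaw": 1.123, "grip": -1},
  {"tx": 0.183, "ty": -0.183, "tz": 0.008, "yaw": 1.123, "grip": -1},
  {"tx": 0.183, "ty": -0.183, "tz": 0.008, "yaw": 1.123, "grip": -1},
  {"tx": 0.183, "ty": -0.183, "tz": 0.008, "yaw": 1.123, "grip": -1},
  {"tx": 0.183, "ty": -0.183, "tz": 0.008, "yaw": 1.123, "grip": -1},
])

```text
time: 6.3
tool_pos: [0.4719, 0.157, 0.1509]
tool_rot: [-3.141, 0.001, 0.255]
contact_force: [-0.5, 0.1, -1.8]
opening: 0.0178
```

```bash
python3 - <<'E'
from meas import *
im,d,K,W=holder('scene','hs2.png')
im,d,K=cap('wrist','w2.png');W=cloud(d,K)
m=mask(im,'orange')&~np.isnan(W[...,0]);P=W[m];print('cover',rect(P),np.median(P[:,2]))
E
python3 go.py .4712,.157,.08,.252
```

```text
holder 0.85 [201. 229.] sat 6.0 (array([471.6, 157.2]), array([90.2, 91. ]), 15.3)
holder 0.76 [231. 188.] sat 167.0 (array([329.1, 209.2]), array([92.9, 85.7]), 34.3)
cover (array([490., 160.]), array([42.1, 74.6]), 14.3) 0.14761586424961873
t 6.45 pos [0.4722 0.1569 0.1513] rot [-3.1415e+00  5.0000e-04  2.5290e-01] q [0.17 0.37 1.71 0.   1.06 1.48] F [-0.1  0.4 -0.3] open 0.0178
tx -0.0009 ty -0.0003 tz 0.0713 yaw 0.001
```

View pics/w2.png

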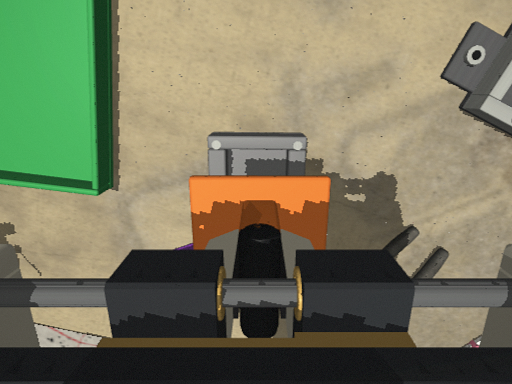

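View pics/hs2.png

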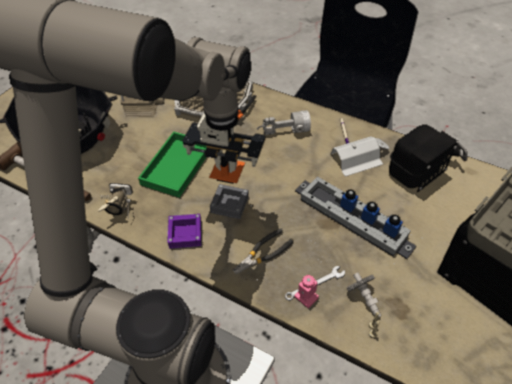

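apply_moves([
  {"tx": -0.002, "ty": -0.001, "tz": 0.05, "yaw": 0, "grip": -1},
  {"tx": -0.002, "ty": -0.001, "tz": 0.08, "yaw": 0, "grip": -1},
  {"tx": -0.002, "ty": -0.001, "tz": 0.095, "yaw": 0, "grip": -1},
  {"tx": -0.002, "ty": -0.001, "tz": 0.105, "yaw": 0, "grip": -1},
  {"tx": -0.002, "ty": -0.001, "tz": 0.109, "yaw": 0, "grip": -1},
  {"tx": -0.002, "ty": -0.001, "tz": 0.109, "yaw": 0, "grip": -1},
])

```text
time: 7.2
tool_pos: [0.4704, 0.1578, 0.0431]
tool_rot: [3.142, -0.001, 0.252]
contact_force: [-0.1, 0.4, -1.0]
opening: 0.0181
```

```bash
python3 go.py .4712,.157,.08,.252; python3 - <<'E'
from meas import *
im,d,K=cap('wrist','w3.png');W=cloud(d,K)
m=mask(im,'orange')&~np.isnan(W[...,0]);P=W[m];print('cover',rect(P),np.percentile(P[:,2],[5,50,95]))
E
```

```text
t 7.2 pos [0.4704 0.1578 0.0431] rot [ 3.1416e+00 -1.1000e-03  2.5190e-01] q [0.17 0.52 1.83 0.   0.79 1.49] F [-0.1  0.4 -1. ] open 0.0181
tx 0.0006 ty 0.0010 tz -0.0369 yaw -0.000
cover (array([488.2, 160.8]), array([42.2, 74.3]), 14.7) [0.03847712 0.03952133 0.04054847]
```

View pics/w3.png

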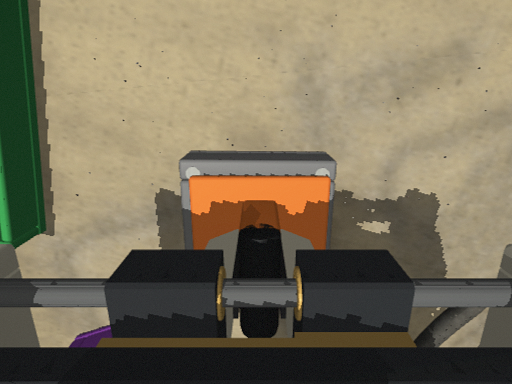

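The plug is in the pocket and the plate is about 3 mm above the rim. I'll lower it the rest of the way and release.

apply_moves([
  {"tx": 0, "ty": 0, "tz": 0.003, "yaw": 0, "grip": -1},
  {"tx": 0, "ty": 0, "tz": 0.003, "yaw": 0, "grip": -1},
  {"tx": 0, "ty": 0, "tz": 0.003, "yaw": 0, "grip": 0.2},
  {"tx": 0, "ty": 0, "tz": 0.003, "yaw": 0, "grip": 0.2},
  {"tx": 0, "ty": 0, "tz": 0.003, "yaw": 0, "grip": 0.2},
  {"tx": 0, "ty": 0, "tz": 0.003, "yaw": 0, "grip": 0.2},
  {"tx": 0, "ty": 0, "tz": 0.003, "yaw": 0, "grip": 0.2},
])

```text
time: 8.12
tool_pos: [0.47, 0.1577, 0.0396]
tool_rot: [-3.142, -0.0, 0.252]
contact_force: [-0.2, 0.2, 0.2]
opening: 0.0549
```

```bash
python3 go.py .4712,.157,.16,.252 
```

```text
t 8.12 pos [0.47   0.1577 0.0396] rot [-3.1415e+00 -1.0000e-04  2.5170e-01] q [0.17 0.53 1.83 0.   0.78 1.49] F [-0.2  0.2  0.2] open 0.0549
tx 0.0010 ty 0.0010 tz -0.1204 yaw -0.000
```

apply_moves([
  {"tx": -0.02, "ty": 0, "tz": -0.05, "yaw": 0, "grip": 1},
  {"tx": -0.05, "ty": 0, "tz": -0.14, "yaw": 0, "grip": 1},
  {"tx": -0.05, "ty": 0, "tz": -0.14, "yaw": 0, "grip": 1},
  {"tx": -0.05, "ty": 0, "tz": -0.14, "yaw": 0, "grip": 1},
  {"tx": -0.05, "ty": 0, "tz": -0.14, "yaw": 0, "grip": 1},
])

```text
time: 8.75
tool_pos: [0.4212, 0.1452, 0.1789]
tool_rot: [-3.141, 0.001, 0.252]
contact_force: [0.7, 1.1, -0.4]
opening: 0.0917
```

```bash
python3 - <<'E'
from meas import *
im,d,K=cap('wrist','w4.png');W=cloud(d,K)
m=mask(im,'orange')&~np.isnan(W[...,0]);P=W[m];print('cover',rect(P),np.percentile(P[:,2],[2,50,98]))
A=np.c_[P[:,:2],np.ones(len(P))];print('tilt',np.linalg.lstsq(A,P[:,2],rcond=None)[0])
for f in robot.outline_of('holder','wrist')[:3]:
    P=W[f['region']&~np.isnan(W[...,0])];Q=P[(P[:,2]>.02)&(P[:,2]<.034)];print(f['pixel'],rect(Q))
im,d,K,W=holder('scene','hs3.png')
for x in (1,):
    Q=W.reshape(-1,3)
for c in ('scene','side'):
    im,d,K=cap(c);np.savez(f'pics/{c}4.npz',im=im,d=d,M=K['camera_matrix'],R=K['R'],t=K['t'])
E
python3 go.py
```

```text
cover (array([472.2, 156.4]), array([72., 74.]), 14.2) [0.03438008 0.0359221  0.03739511]
tilt [ 0.00046511 -0.00022064  0.03572222]
[83.1, 252.6] (array([474. , 158.4]), array([85.1, 88.2]), 14.3)
[228.0, 191.7] (array([330.3, 208.5]), array([87.9, 85.6]), 34.4)
holder 0.96 [212. 231.] sat 6.0 (array([452. , 134.8]), array([ 57.8, 108.6]), 51.1)
holder 0.67 [230. 184.] sat 166.0 (array([328.5, 208.4]), array([91. , 86.4]), 35.1)
t 9.05 pos [0.4213 0.1452 0.1787] rot [-3.1414e+00  1.7000e-03  2.5170e-01] q [0.16 0.25 1.8  0.   1.09 1.48] F [-0.4  0.4 -0.9] open 0.092
```

View pics/w4.png

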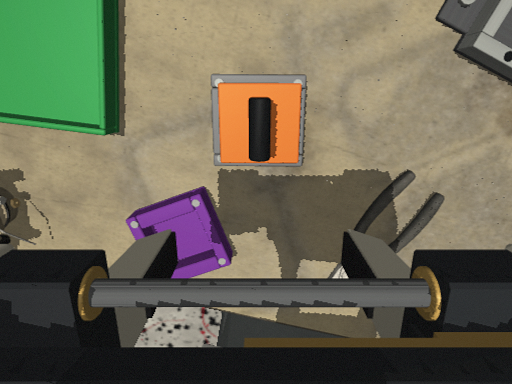

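Cover parked flat (plate top z = 0.036, centred in the holder). Next I locate the stops.

```bash
python3 - <<'E'
from h import *
a=np.radians(79.6);ex=np.array([np.cos(a),np.sin(a)]);ey=np.array([-ex[1],ex[0]]);c=np.array([.5947,-.163])
for f in ['w1','scene4','side4','scene0']:
    Z=np.load(f'pics/{f}.npz');K=dict(camera_matrix=Z['M'],R=Z['R'],t=Z['t'])
    Q=cloud(Z['d'],K).reshape(-1,3);Q=Q[~np.isnan(Q[:,0])]
    X=(Q[:,:2]-c)@ex;Y=(Q[:,:2]-c)@ey
    s=(Q[:,2]>.088)&(Q[:,2]<.1)&(abs(Y)<.03)&(abs(X)<.14)
    xs=np.sort(X[s])*1000
    if len(xs)==0: continue
    g=np.split(xs,np.where(np.diff(xs)>12)[0]+1)
    for i in g: 
        t=s&(X*1000>=i[0])&(X*1000<=i[-1])
        print(f,len(i),i[0].round(1),i[-1].round(1),'Y',(Y[t].min()*1000).round(1),(Y[t].max()*1000).round(1))
E
```

```text
w1 457 -58.3 -30.0 Y -17.1 11.2
w1 537 7.6 35.6 Y -16.9 11.8
w1 3 93.5 101.5 Y -3.9 -2.7
w1 5 116.4 128.9 Y -6.7 -3.9
scene4 70 -126.6 -100.1 Y -15.3 12.4
scene4 68 -58.6 -34.0 Y -15.6 14.2
scene4 62 5.7 34.6 Y -12.2 12.8
side4 103 -125.1 -96.7 Y -18.9 10.9
side4 87 -60.9 -28.0 Y -15.9 11.1
side4 75 8.8 36.2 Y -16.9 10.0
scene0 69 -126.7 -99.4 Y -14.2 11.3
scene0 70 -60.2 -32.6 Y -15.1 14.8
scene0 63 6.5 34.7 Y -11.9 12.7
scene0 1 95.5 95.5 Y 2.7 2.7
scene0 1 129.2 129.2 Y 1.6 1.6
```

```bash
python3 go.py .6005,-.1428,.15,1.389
```

```text
t 9.05 pos [0.4213 0.1452 0.1787] rot [-3.1414e+00  1.7000e-03  2.5170e-01] q [0.16 0.25 1.8  0.   1.09 1.48] F [-0.4  0.4 -0.9] open 0.092
tx 0.1018 ty 0.3236 tz 0.0285 yaw -1.137
```

apply_moves([
  {"tx": 0.102, "ty": 0.323, "tz": 0, "yaw": -1.137, "grip": 1},
  {"tx": 0.102, "ty": 0.323, "tz": 0, "yaw": -1.137, "grip": 1},
  {"tx": 0.102, "ty": 0.323, "tz": 0.0, "yaw": -1.137, "grip": 1},
  {"tx": 0.102, "ty": 0.323, "tz": 0.028, "yaw": -1.137, "grip": 1},
  {"tx": 0.102, "ty": 0.323, "tz": 0.028, "yaw": -1.137, "grip": 1},
  {"tx": 0.102, "ty": 0.323, "tz": 0.028, "yaw": -1.137, "grip": 1},
  {"tx": 0.102, "ty": 0.323, "tz": 0.028, "yaw": -1.137, "grip": 1},
  {"tx": 0.102, "ty": 0.323, "tz": 0.028, "yaw": -1.137, "grip": 1},
])

```text
time: 10.05
tool_pos: [0.6006, -0.1425, 0.1504]
tool_rot: [-3.14, -0.0, 1.387]
contact_force: [-0.8, -0.3, 0.3]
opening: 0.0917
```

```bash
python3 go.py .6005,-.1428,.0425,1.389
```

```text
t 10.05 pos [ 0.6006 -0.1425  0.1504] rot [-3.1399e+00 -5.0000e-04  1.3873e+00] q [-0.36  0.57  1.36  0.    1.21 -0.17] F [-0.8 -0.3  0.3] open 0.0917
tx -0.0003 ty 0.0002 tz 0.1079 yaw -0.002
```

apply_moves([
  {"tx": 0, "ty": 0, "tz": 0.05, "yaw": -0.002, "grip": 1},
  {"tx": 0, "ty": 0, "tz": 0.095, "yaw": -0.002, "grip": 1},
  {"tx": 0, "ty": 0, "tz": 0.107, "yaw": -0.002, "grip": 0.3},
  {"tx": 0, "ty": 0, "tz": 0.107, "yaw": -0.002, "grip": -1},
  {"tx": 0, "ty": 0, "tz": 0.107, "yaw": -0.002, "grip": -1},
  {"tx": 0, "ty": 0, "tz": 0.107, "yaw": -0.002, "grip": -1},
  {"tx": 0, "ty": 0, "tz": 0.107, "yaw": -0.002, "grip": -1},
  {"tx": 0, "ty": 0, "tz": 0.107, "yaw": -0.002, "grip": -1},
], force=30)

```text
time: 11.05
tool_pos: [0.601, -0.1422, 0.045]
tool_rot: [3.141, 0.0, 1.391]
contact_force: [0.2, -0.2, -0.8]
opening: 0.0363
```

apply_moves([
  {"tx": 0, "ty": 0, "tz": 0, "yaw": 0, "grip": -1},
  {"tx": 0, "ty": 0, "tz": 0, "yaw": 0, "grip": -1},
  {"tx": 0, "ty": 0, "tz": 0, "yaw": 0, "grip": -1},
  {"tx": 0, "ty": 0, "tz": 0, "yaw": 0, "grip": -1},
])

```text
time: 11.55
tool_pos: [0.6007, -0.1422, 0.0447]
tool_rot: [-3.142, -0.0, 1.391]
contact_force: [-1.5, -0.6, 3.4]
opening: 0.0299
```

```bash
python3 go.py .616,-.0582,.0425,1.389
```

```text
t 11.55 pos [ 0.6007 -0.1422  0.0447] rot [-3.1416 -0.      1.3908] q [-0.36  0.69  1.47  0.    0.98 -0.18] F [-1.5 -0.6  3.4] open 0.0299
tx 0.0853 ty -0.0000 tz 0.0022 yaw 0.002
```

apply_moves([
  {"tx": 0.01, "ty": 0, "tz": -0.0015, "yaw": 0, "grip": -1},
  {"tx": 0.025, "ty": 0, "tz": -0.0015, "yaw": 0, "grip": -1},
  {"tx": 0.04, "ty": 0, "tz": -0.0015, "yaw": 0, "grip": -1},
  {"tx": 0.055, "ty": 0, "tz": -0.0015, "yaw": 0, "grip": -1},
  {"tx": 0.07, "ty": 0, "tz": -0.0015, "yaw": 0, "grip": -1},
  {"tx": 0.085, "ty": 0, "tz": -0.0015, "yaw": 0, "grip": -1},
  {"tx": 0.085, "ty": 0, "tz": -0.0015, "yaw": 0, "grip": -1},
])

```text
time: 12.42
tool_pos: [0.6162, -0.0571, 0.046]
tool_rot: [-3.142, -0.0, 1.393]
contact_force: [-0.6, -0.8, -2.7]
opening: 0.0297
```

```bash
python3 go.py .616,-.0582,.046,1.389;  python3 - <<'E'
from h import *
im,d,K=cap('side','s5.png')
E
```

```text
t 12.43 pos [ 0.6162 -0.0571  0.046 ] rot [-3.1416e+00 -2.0000e-04  1.3925e+00] q [-0.22  0.69  1.46  0.    0.99 -0.04] F [-0.6 -0.8 -2.7] open 0.0297
tx -0.0011 ty 0.0000 tz 0.0000 yaw 0.004
```

View pics/s5.png

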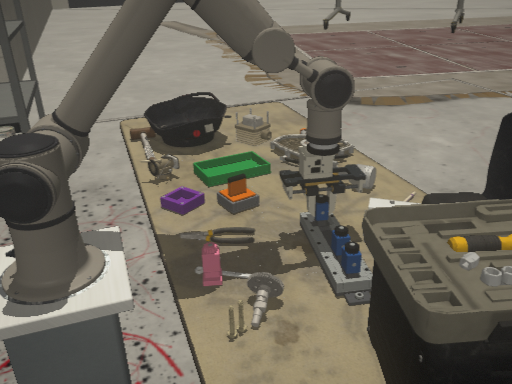

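The stop is at the open end, blue at (322,207). I'll lift straight up and check the tray.

apply_moves([
  {"tx": -0.001, "ty": 0, "tz": -0.015, "yaw": 0, "grip": -1},
  {"tx": -0.001, "ty": 0, "tz": -0.035, "yaw": 0, "grip": -1},
  {"tx": -0.001, "ty": 0, "tz": -0.075, "yaw": 0, "grip": -1},
  {"tx": -0.001, "ty": 0, "tz": -0.12, "yaw": 0, "grip": -1},
  {"tx": -0.001, "ty": 0, "tz": -0.12, "yaw": 0, "grip": -1},
  {"tx": -0.001, "ty": 0, "tz": -0.12, "yaw": 0, "grip": -1},
])

```text
time: 13.22
tool_pos: [0.6153, -0.06, 0.166]
tool_rot: [-3.141, 0.0, 1.39]
contact_force: [-0.8, -0.6, -3.0]
opening: 0.0296
```

```bash
python3 - <<'E'
from meas import *
tray('scene','t6.png');tray('side','t6s.png')
E
python3 go.py
```

```text
tray (array([520.5, 372.2]), array([215.4, 132.6]), 6.9)
rim (array([518.7, 371.7]), array([211.5, 131.5]), 7.4)
tray (array([519. , 374.2]), array([202.4, 141.2]), 6.2)
rim (array([519.3, 372.1]), array([202.7, 136.5]), 6.0)
t 13.32 pos [ 0.6149 -0.0597  0.1647] rot [-3.1388e+00 -1.0000e-04  1.3903e+00] q [-0.22  0.56  1.34  0.    1.24 -0.04] F [ 0.2  0.6 -3.6] open 0.0299
```

View pics/t6s.png

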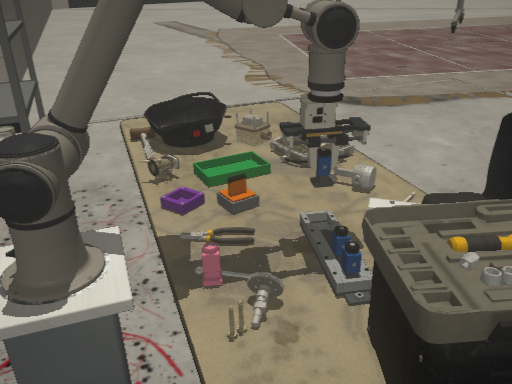

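```bash
python3 go.py .581,.379,.15,.118
```

```text
t 13.32 pos [ 0.6149 -0.0597  0.1647] rot [-3.1388e+00 -1.0000e-04  1.3903e+00] q [-0.22  0.56  1.34  0.    1.24 -0.04] F [ 0.2  0.6 -3.6] open 0.0299
tx 0.4254 ty -0.1120 tz 0.0151 yaw 1.272
```

apply_moves([
  {"tx": 0.425, "ty": -0.112, "tz": 0.005, "yaw": 1.272, "grip": -1},
  {"tx": 0.425, "ty": -0.112, "tz": 0.005, "yaw": 1.272, "grip": -1},
  {"tx": 0.425, "ty": -0.112, "tz": 0.005, "yaw": 1.272, "grip": -1},
  {"tx": 0.425, "ty": -0.112, "tz": 0.005, "yaw": 1.272, "grip": -1},
  {"tx": 0.425, "ty": -0.112, "tz": 0.005, "yaw": 1.272, "grip": -1},
  {"tx": 0.425, "ty": -0.112, "tz": 0.005, "yaw": 1.272, "grip": -1},
  {"tx": 0.425, "ty": -0.112, "tz": 0.005, "yaw": 1.272, "grip": -1},
  {"tx": 0.425, "ty": -0.112, "tz": 0.005, "yaw": 1.272, "grip": -1},
])

```text
time: 14.32
tool_pos: [0.5797, 0.3822, 0.1589]
tool_rot: [3.141, 0.003, 0.121]
contact_force: [0.6, 0.6, -2.4]
opening: 0.0298
```

```bash
python3 go.py .581,.379,.10,.118 .581,.379,.044,.118;  python3 - <<'E'
from meas import *
cap('wrist','w7.png')
tray('side','t7s.png')
E
```

```text
t 14.32 pos [0.5797 0.3822 0.1589] rot [3.1414e+00 3.1000e-03 1.2110e-01] q [0.47 0.71 1.08 0.   1.35 1.92] F [ 0.6  0.6 -2.4] open 0.0298
tx 0.0011 ty 0.0033 tz 0.0589 yaw 0.003
tx 0.0012 ty 0.0033 tz 0.1149 yaw 0.003
tray (array([519.6, 373.4]), array([203.3, 139.3]), 7.1)
rim (array([519.6, 371.9]), array([203.3, 136.4]), 7.3)
```

View pics/t7s.png

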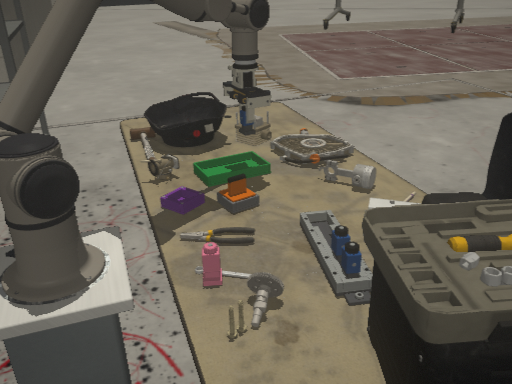

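View pics/w7.png

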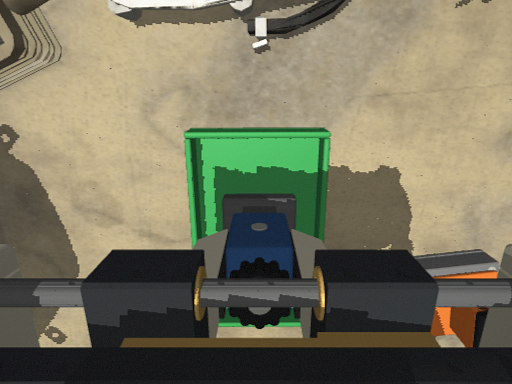

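apply_moves([
  {"tx": 0.001, "ty": 0.003, "tz": 0.05, "yaw": 0, "grip": -1},
  {"tx": 0.001, "ty": 0.003, "tz": 0.09, "yaw": 0, "grip": -1},
  {"tx": 0.001, "ty": 0.003, "tz": 0.107, "yaw": 0, "grip": -1},
  {"tx": 0.001, "ty": 0.003, "tz": 0.114, "yaw": 0, "grip": -1},
  {"tx": 0.001, "ty": 0.003, "tz": 0.114, "yaw": 0, "grip": -1},
  {"tx": 0.001, "ty": 0.003, "tz": 0.114, "yaw": 0, "grip": -1},
])

```text
time: 15.18
tool_pos: [0.584, 0.3762, 0.0489]
tool_rot: [-3.141, -0.003, 0.119]
contact_force: [-0.5, -0.1, -2.3]
opening: 0.0298
```

```bash
python3 go.py .581,.379,.044,.118
```

```text
t 15.18 pos [0.584  0.3762 0.0489] rot [-3.1405e+00 -2.9000e-03  1.1890e-01] q [0.46 0.81 1.2  0.   1.12 1.91] F [-0.5 -0.1 -2.3] open 0.0298
tx -0.0027 ty -0.0032 tz 0.0049 yaw 0.001
```

apply_moves([
  {"tx": 0, "ty": 0, "tz": 0.003, "yaw": 0, "grip": -1},
  {"tx": 0, "ty": 0, "tz": 0.005, "yaw": 0, "grip": -1},
  {"tx": 0, "ty": 0, "tz": 0.005, "yaw": 0, "grip": -1},
  {"tx": 0, "ty": 0, "tz": 0.005, "yaw": 0, "grip": 0.2},
  {"tx": 0, "ty": 0, "tz": 0.005, "yaw": 0, "grip": 0.2},
  {"tx": 0, "ty": 0, "tz": 0.005, "yaw": 0, "grip": 0.2},
  {"tx": 0, "ty": 0, "tz": 0.005, "yaw": 0, "grip": 0.2},
])

```text
time: 16.05
tool_pos: [0.5831, 0.3758, 0.0421]
tool_rot: [-3.141, -0.0, 0.119]
contact_force: [0.0, 0.9, 0.2]
opening: 0.0546
```

```bash
python3 go.py
```

```text
t 16.05 pos [0.5831 0.3758 0.0421] rot [-3.1415e+00 -1.0000e-04  1.1880e-01] q [0.46 0.82 1.21 0.   1.11 1.91] F [0.  0.9 0.2] open 0.0546
```

apply_moves([
  {"tx": 0, "ty": 0, "tz": -0.04, "yaw": 0, "grip": 0.3},
  {"tx": 0, "ty": 0, "tz": -0.08, "yaw": 0, "grip": 0.6},
  {"tx": 0, "ty": 0, "tz": -0.125, "yaw": 0, "grip": 1},
  {"tx": 0, "ty": 0, "tz": -0.125, "yaw": 0, "grip": 1},
  {"tx": 0, "ty": 0, "tz": -0.125, "yaw": 0, "grip": 1},
])

```text
time: 16.68
tool_pos: [0.5827, 0.3756, 0.1666]
tool_rot: [3.141, 0.001, 0.119]
contact_force: [-0.0, 0.7, -0.5]
opening: 0.0912
```

```bash
python3 go.py .5886,-.2077,.16,1.391
```

```text
t 16.68 pos [0.5827 0.3756 0.1666] rot [3.1414e+00 7.0000e-04 1.1880e-01] q [0.46 0.7  1.08 0.   1.36 1.91] F [-0.   0.7 -0.5] open 0.0912
tx -0.0633 ty 0.5799 tz 0.0067 yaw -1.272
```

apply_moves([
  {"tx": -0.063, "ty": 0.58, "tz": 0.006, "yaw": -1.272, "grip": 1},
  {"tx": -0.063, "ty": 0.58, "tz": 0.006, "yaw": -1.272, "grip": 1},
  {"tx": -0.063, "ty": 0.58, "tz": 0.006, "yaw": -1.272, "grip": 1},
  {"tx": -0.063, "ty": 0.58, "tz": 0.006, "yaw": -1.272, "grip": 1},
  {"tx": -0.063, "ty": 0.58, "tz": 0.006, "yaw": -1.272, "grip": 1},
  {"tx": -0.063, "ty": 0.58, "tz": 0.006, "yaw": -1.272, "grip": 1},
  {"tx": -0.063, "ty": 0.58, "tz": 0.006, "yaw": -1.272, "grip": 1},
  {"tx": -0.063, "ty": 0.58, "tz": 0.006, "yaw": -1.272, "grip": 1},
])

```text
time: 17.68
tool_pos: [0.5875, -0.1071, 0.1604]
tool_rot: [-3.139, -0.001, 1.393]
contact_force: [1.4, -0.5, 1.1]
opening: 0.0917
```

```bash
python3 go.py .5886,-.2077,.15,1.391
```

```text
t 17.68 pos [ 0.5875 -0.1071  0.1604] rot [-3.1386e+00 -6.0000e-04  1.3934e+00] q [-0.31  0.53  1.41  0.    1.2  -0.13] F [ 1.4 -0.5  1.1] open 0.0917
tx -0.0988 ty 0.0188 tz 0.0103 yaw 0.002
```

apply_moves([
  {"tx": -0.098, "ty": 0.018, "tz": 0.01, "yaw": 0.002, "grip": 1},
  {"tx": -0.098, "ty": 0.018, "tz": 0.01, "yaw": 0.002, "grip": 1},
  {"tx": -0.098, "ty": 0.018, "tz": 0.01, "yaw": 0.002, "grip": 1},
  {"tx": -0.098, "ty": 0.018, "tz": 0.01, "yaw": 0.002, "grip": 1},
])

```text
time: 18.18
tool_pos: [0.5881, -0.2044, 0.1508]
tool_rot: [-3.139, -0.001, 1.389]
contact_force: [0.7, 0.2, 0.1]
opening: 0.092
```

```bash
python3 - <<'E'
from h import *
cap('scene','s8.png')
E
python3 go.py .5886,-.2077,.0445,1.391
```

```text
t 18.23 pos [ 0.5884 -0.2039  0.1513] rot [-3.1399e+00 -1.0000e-03  1.3898e+00] q [-0.46  0.58  1.34  0.    1.22 -0.28] F [-0.3 -1.   0.4] open 0.0917
tx -0.0038 ty 0.0010 tz 0.1068 yaw -0.001
```

View pics/s8.png

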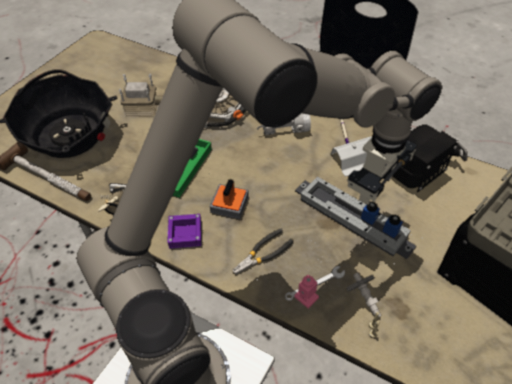

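```bash
python3 - <<'E'
from h import *
a=np.radians(79.6);ex=np.array([np.cos(a),np.sin(a)]);ey=np.array([-ex[1],ex[0]]);c=np.array([.5967,-.1634])
for f in ['scene0','side0']:
    Z=np.load(f'pics/{f}.npz');K=dict(camera_matrix=Z['M'],R=Z['R'],t=Z['t'])
    Q=cloud(Z['d'],K).reshape(-1,3);Q=Q[~np.isnan(Q[:,0])]
    X=(Q[:,:2]-c)@ex;Y=(Q[:,:2]-c)@ey
    for x0 in range(-180,140,40):
        s=(X*1000>x0)&(X*1000<x0+40)&(abs(Y)>.042)&(abs(Y)<.11)&(Q[:,2]>.035)
        if s.sum()>2: print(f,x0,s.sum(),'Y',(np.percentile(Y[s],[0,50,100])*1000).round(),'z',Q[s,2].max().round(3))
E
```

```text
(no output)
```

Clear on both sides. Descending to the second stop.

apply_moves([
  {"tx": -0.003, "ty": 0.0005, "tz": 0.05, "yaw": 0, "grip": 1},
  {"tx": -0.003, "ty": 0.0005, "tz": 0.095, "yaw": 0, "grip": 1},
  {"tx": -0.003, "ty": 0.0005, "tz": 0.106, "yaw": 0, "grip": 0.3},
  {"tx": -0.003, "ty": 0.0005, "tz": 0.106, "yaw": 0, "grip": -1},
  {"tx": -0.003, "ty": 0.0005, "tz": 0.106, "yaw": 0, "grip": -1},
  {"tx": -0.003, "ty": 0.0005, "tz": 0.106, "yaw": 0, "grip": -1},
  {"tx": -0.003, "ty": 0.0005, "tz": 0.106, "yaw": 0, "grip": -1},
  {"tx": -0.003, "ty": 0.0005, "tz": 0.106, "yaw": 0, "grip": -1},
])

```text
time: 19.23
tool_pos: [0.5888, -0.2084, 0.0465]
tool_rot: [3.141, 0.0, 1.389]
contact_force: [-0.7, -0.2, -0.3]
opening: 0.0363
```

apply_moves([
  {"tx": 0, "ty": 0, "tz": 0, "yaw": 0, "grip": -1},
  {"tx": 0, "ty": 0, "tz": 0, "yaw": 0, "grip": -1},
  {"tx": 0, "ty": 0, "tz": 0, "yaw": 0, "grip": -1},
  {"tx": 0, "ty": 0, "tz": 0, "yaw": 0, "grip": -1},
])

```text
time: 19.73
tool_pos: [0.5887, -0.2084, 0.0463]
tool_rot: [3.142, -0.0, 1.389]
contact_force: [-1.0, -0.6, 3.2]
opening: 0.0295
```

```bash
python3 go.py .616,-.0582,.046,1.389
```

```text
t 19.73 pos [ 0.5887 -0.2084  0.0463] rot [ 3.1415 -0.      1.3888] q [-0.46  0.7   1.44  0.    1.   -0.28] F [-1.  -0.6  3.2] open 0.0295
tx 0.1526 ty -0.0003 tz 0.0003 yaw -0.000
```

apply_moves([
  {"tx": 0.01, "ty": 0, "tz": -0.0015, "yaw": 0, "grip": -1},
  {"tx": 0.03, "ty": 0, "tz": -0.0015, "yaw": 0, "grip": -1},
  {"tx": 0.05, "ty": 0, "tz": -0.0015, "yaw": 0, "grip": -1},
  {"tx": 0.07, "ty": 0, "tz": -0.0015, "yaw": 0, "grip": -1},
  {"tx": 0.09, "ty": 0, "tz": -0.0015, "yaw": 0, "grip": -1},
  {"tx": 0.11, "ty": 0, "tz": -0.0015, "yaw": 0, "grip": -1},
  {"tx": 0.13, "ty": 0, "tz": -0.0015, "yaw": 0, "grip": -1},
  {"tx": 0.145, "ty": 0, "tz": -0.0015, "yaw": 0, "grip": -1},
])

```text
time: 20.72
tool_pos: [0.6151, -0.0643, 0.0476]
tool_rot: [-3.142, -0.0, 1.389]
contact_force: [-0.5, -0.0, -3.2]
opening: 0.0301
```

```bash
python3 go.py .616,-.0582,.046,1.389
```

```text
t 20.73 pos [ 0.6151 -0.0643  0.0476] rot [-3.1416e+00 -1.0000e-04  1.3894e+00] q [-0.23  0.69  1.46  0.    0.99 -0.05] F [-0.5 -0.  -3.2] open 0.0301
tx 0.0061 ty -0.0002 tz 0.0016 yaw 0.000
```

apply_moves([
  {"tx": 0.006, "ty": 0, "tz": 0, "yaw": 0, "grip": -1},
  {"tx": 0.006, "ty": 0, "tz": 0, "yaw": 0, "grip": -1},
  {"tx": 0.006, "ty": 0, "tz": -0.015, "yaw": 0, "grip": -1},
  {"tx": 0.006, "ty": 0, "tz": -0.035, "yaw": 0, "grip": -1},
  {"tx": 0.006, "ty": 0, "tz": -0.075, "yaw": 0, "grip": -1},
  {"tx": 0.006, "ty": 0, "tz": -0.115, "yaw": 0, "grip": -1},
  {"tx": 0.006, "ty": 0, "tz": -0.115, "yaw": 0, "grip": -1},
  {"tx": 0.006, "ty": 0, "tz": -0.115, "yaw": 0, "grip": -1},
])

```text
time: 21.72
tool_pos: [0.6153, -0.0601, 0.1621]
tool_rot: [-3.14, -0.0, 1.388]
contact_force: [-0.6, 0.0, -3.0]
opening: 0.0296
```

```bash
python3 - <<'E'
from meas import *
tray('scene','t9.png');tray('side','t9s.png')
E
python3 go.py .5195,.372,.155,.118
```

```text
tray (array([519.6, 371.8]), array([214.1, 134.3]), 7.1)
rim (array([519.1, 370.5]), array([211.1, 130.7]), 7.2)
tray (array([518.3, 375.5]), array([201.3, 139.8]), 6.8)
rim (array([518.5, 373.4]), array([201.3, 135.4]), 6.8)
t 21.82 pos [ 0.6149 -0.0599  0.1609] rot [-3.1382e+00 -2.0000e-04  1.3884e+00] q [-0.22  0.57  1.34  0.    1.23 -0.04] F [ 0.1  0.6 -3.4] open 0.0299
tx 0.4074 ty -0.1722 tz 0.0066 yaw 1.270
```

View pics/t9s.png

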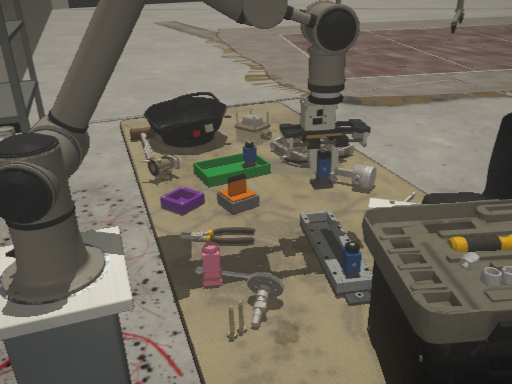

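apply_moves([
  {"tx": 0.407, "ty": -0.172, "tz": 0, "yaw": 1.27, "grip": -1},
  {"tx": 0.407, "ty": -0.172, "tz": 0, "yaw": 1.27, "grip": -1},
  {"tx": 0.407, "ty": -0.172, "tz": 0, "yaw": 1.27, "grip": -1},
  {"tx": 0.407, "ty": -0.172, "tz": 0, "yaw": 1.27, "grip": -1},
  {"tx": 0.407, "ty": -0.172, "tz": 0, "yaw": 1.27, "grip": -1},
  {"tx": 0.407, "ty": -0.172, "tz": 0, "yaw": 1.27, "grip": -1},
  {"tx": 0.407, "ty": -0.172, "tz": 0, "yaw": 1.27, "grip": -1},
  {"tx": 0.407, "ty": -0.172, "tz": 0, "yaw": 1.27, "grip": -1},
])

```text
time: 22.82
tool_pos: [0.5185, 0.3744, 0.1608]
tool_rot: [3.141, 0.003, 0.119]
contact_force: [0.2, -0.3, -3.1]
opening: 0.0299
```

```bash
python3 - <<'E'
from meas import *
cap('wrist','w9.png')
E
python3 go.py .5195,.372,.12,.118
```

```text
t 22.88 pos [0.5177 0.3766 0.1607] rot [-3.1403e+00  2.9000e-03  1.2070e-01] q [0.51 0.61 1.27 0.   1.26 1.96] F [-0.7  2.2 -3.4] open 0.0301
tx 0.0013 ty 0.0049 tz 0.0407 yaw 0.003
```

View pics/w9.png

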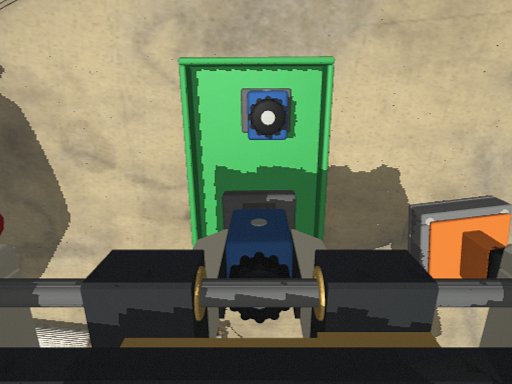

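apply_moves([
  {"tx": 0, "ty": 0.002, "tz": 0.05, "yaw": 0.002, "grip": -1},
  {"tx": 0, "ty": 0.002, "tz": 0.09, "yaw": 0.002, "grip": -1},
  {"tx": 0, "ty": 0.002, "tz": 0.105, "yaw": 0.002, "grip": -1},
  {"tx": 0, "ty": 0.002, "tz": 0.112, "yaw": 0.002, "grip": -1},
  {"tx": 0, "ty": 0.002, "tz": 0.112, "yaw": 0.002, "grip": -1},
  {"tx": 0, "ty": 0.002, "tz": 0.112, "yaw": 0.002, "grip": -1},
])

```text
time: 23.62
tool_pos: [0.5216, 0.3701, 0.0522]
tool_rot: [-3.14, -0.003, 0.117]
contact_force: [-0.5, -0.2, -1.7]
opening: 0.03
```

```bash
python3 go.py .5195,.372,.0447,.118
```

```text
t 23.62 pos [0.5216 0.3701 0.0522] rot [-3.1405e+00 -2.6000e-03  1.1680e-01] q [0.5  0.72 1.39 0.   1.03 1.95] F [-0.5 -0.2 -1.7] open 0.03
tx -0.0019 ty -0.0022 tz 0.0075 yaw -0.001
```

apply_moves([
  {"tx": -0.001, "ty": 0, "tz": 0.003, "yaw": 0, "grip": -1},
  {"tx": -0.001, "ty": 0, "tz": 0.0055, "yaw": 0, "grip": -1},
  {"tx": -0.001, "ty": 0, "tz": 0.0055, "yaw": 0, "grip": -1},
  {"tx": -0.001, "ty": 0, "tz": 0.0055, "yaw": 0, "grip": 0.2},
  {"tx": -0.001, "ty": 0, "tz": 0.0055, "yaw": 0, "grip": 0.2},
  {"tx": -0.001, "ty": 0, "tz": 0.0055, "yaw": 0, "grip": 0.2},
  {"tx": -0.001, "ty": 0, "tz": 0.0055, "yaw": 0, "grip": 0.2},
])

```text
time: 24.5
tool_pos: [0.5199, 0.3696, 0.0453]
tool_rot: [-3.141, -0.0, 0.117]
contact_force: [-0.8, 0.0, -0.3]
opening: 0.0548
```

apply_moves([
  {"tx": 0, "ty": 0, "tz": -0.04, "yaw": 0, "grip": 0.3},
  {"tx": 0, "ty": 0, "tz": -0.08, "yaw": 0, "grip": 0.6},
  {"tx": 0, "ty": 0, "tz": -0.12, "yaw": 0, "grip": 1},
  {"tx": 0, "ty": 0, "tz": -0.12, "yaw": 0, "grip": 1},
  {"tx": 0, "ty": 0, "tz": -0.12, "yaw": 0, "grip": 1},
])

```text
time: 25.12
tool_pos: [0.5193, 0.3693, 0.1646]
tool_rot: [3.141, 0.001, 0.117]
contact_force: [-0.7, 0.1, -0.2]
opening: 0.0905
```

```bash
python3 go.py .577,-.2736,.155,1.391; python3 - <<'E'
from meas import *
cap('side','s10.png')
E
```

```text
t 25.12 pos [0.5193 0.3693 0.1646] rot [3.1413e+00 9.0000e-04 1.1680e-01] q [0.5  0.6  1.28 0.   1.27 1.95] F [-0.7  0.1 -0.2] open 0.0905
tx -0.0177 ty 0.6452 tz 0.0098 yaw -1.274
```

View pics/s10.png

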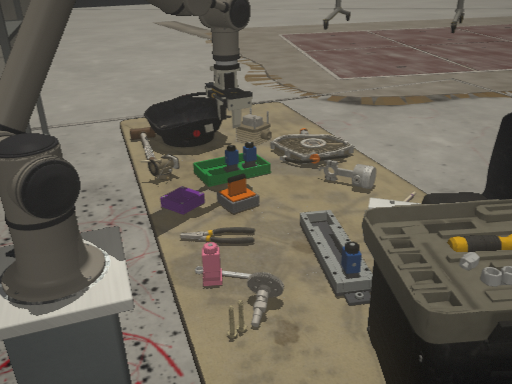

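Two stops are standing in the tray at (232,157) and (249,154). On to the third, at (351,258).

apply_moves([
  {"tx": -0.018, "ty": 0.644, "tz": 0.008, "yaw": -1.274, "grip": 1},
  {"tx": -0.018, "ty": 0.644, "tz": 0.008, "yaw": -1.274, "grip": 1},
  {"tx": -0.018, "ty": 0.644, "tz": 0.008, "yaw": -1.274, "grip": 1},
  {"tx": -0.018, "ty": 0.644, "tz": 0.008, "yaw": -1.274, "grip": 1},
  {"tx": -0.018, "ty": 0.644, "tz": 0.008, "yaw": -1.274, "grip": 1},
  {"tx": -0.018, "ty": 0.644, "tz": 0.008, "yaw": -1.274, "grip": 1},
  {"tx": -0.018, "ty": 0.644, "tz": 0.008, "yaw": -1.274, "grip": 1},
  {"tx": -0.018, "ty": 0.644, "tz": 0.008, "yaw": -1.274, "grip": 1},
])

```text
time: 26.18
tool_pos: [0.5616, -0.1005, 0.1579]
tool_rot: [-3.139, -0.001, 1.394]
contact_force: [1.0, 0.8, -0.6]
opening: 0.0917
```

```bash
python3 go.py .577,-.2736,.15,1.390
```

```text
t 26.18 pos [ 0.5616 -0.1005  0.1579] rot [-3.1391e+00 -6.0000e-04  1.3942e+00] q [-0.31  0.49  1.5   0.    1.16 -0.14] F [ 1.   0.8 -0.6] open 0.0917
tx -0.1677 ty 0.0456 tz 0.0076 yaw 0.004
```

apply_moves([
  {"tx": -0.166, "ty": 0.045, "tz": 0.008, "yaw": 0.004, "grip": 1},
  {"tx": -0.166, "ty": 0.045, "tz": 0.008, "yaw": 0.004, "grip": 1},
  {"tx": -0.166, "ty": 0.045, "tz": 0.008, "yaw": 0.004, "grip": 1},
  {"tx": -0.166, "ty": 0.045, "tz": 0.008, "yaw": 0.004, "grip": 1},
  {"tx": -0.166, "ty": 0.045, "tz": 0.008, "yaw": 0.004, "grip": 1},
  {"tx": -0.166, "ty": 0.045, "tz": 0.008, "yaw": 0.004, "grip": 1},
])

```text
time: 26.92
tool_pos: [0.5768, -0.2688, 0.1509]
tool_rot: [-3.141, -0.001, 1.388]
contact_force: [-0.4, 1.4, -0.7]
opening: 0.0916
```

```bash
python3 go.py .577,-.2736,.0455,1.389
```

```text
t 26.93 pos [ 0.5768 -0.2688  0.1509] rot [-3.1407e+00 -7.0000e-04  1.3884e+00] q [-0.56  0.61  1.3   0.    1.24 -0.37] F [-0.4  1.4 -0.7] open 0.0916
tx -0.0047 ty 0.0011 tz 0.1054 yaw -0.001
```

apply_moves([
  {"tx": -0.003, "ty": 0.0005, "tz": 0.05, "yaw": 0, "grip": 1},
  {"tx": -0.003, "ty": 0.0005, "tz": 0.095, "yaw": 0, "grip": 1},
  {"tx": -0.003, "ty": 0.0005, "tz": 0.106, "yaw": 0, "grip": 0.3},
  {"tx": -0.003, "ty": 0.0005, "tz": 0.106, "yaw": 0, "grip": -1},
  {"tx": -0.003, "ty": 0.0005, "tz": 0.106, "yaw": 0, "grip": -1},
  {"tx": -0.003, "ty": 0.0005, "tz": 0.106, "yaw": 0, "grip": -1},
  {"tx": -0.003, "ty": 0.0005, "tz": 0.106, "yaw": 0, "grip": -1},
  {"tx": -0.003, "ty": 0.0005, "tz": 0.106, "yaw": 0, "grip": -1},
])

```text
time: 27.92
tool_pos: [0.5769, -0.2735, 0.0457]
tool_rot: [3.141, 0.0, 1.387]
contact_force: [-0.8, -0.7, -0.4]
opening: 0.0359
```

apply_moves([
  {"tx": 0, "ty": 0, "tz": 0, "yaw": 0, "grip": -1},
  {"tx": 0, "ty": 0, "tz": 0, "yaw": 0, "grip": -1},
  {"tx": 0, "ty": 0, "tz": 0, "yaw": 0, "grip": -1},
  {"tx": 0, "ty": 0, "tz": 0, "yaw": 0, "grip": -1},
])

```text
time: 28.42
tool_pos: [0.5767, -0.2735, 0.0454]
tool_rot: [-3.142, 0.0, 1.387]
contact_force: [-0.3, -0.9, 2.8]
opening: 0.0298
```

```bash
python3 go.py .616,-.0582,.047,1.389
```

```text
t 28.43 pos [ 0.5767 -0.2735  0.0454] rot [-3.1416  0.      1.3868] q [-0.56  0.72  1.4  -0.    1.02 -0.38] F [-0.3 -0.9  2.8] open 0.0298
tx 0.2188 ty -0.0008 tz -0.0016 yaw -0.002
```

apply_moves([
  {"tx": 0.01, "ty": 0, "tz": -0.0015, "yaw": 0, "grip": -1},
  {"tx": 0.03, "ty": 0, "tz": -0.0015, "yaw": 0, "grip": -1},
  {"tx": 0.05, "ty": 0, "tz": -0.0015, "yaw": 0, "grip": -1},
  {"tx": 0.07, "ty": 0, "tz": -0.0015, "yaw": 0, "grip": -1},
  {"tx": 0.09, "ty": 0, "tz": -0.0015, "yaw": 0, "grip": -1},
  {"tx": 0.11, "ty": 0, "tz": -0.0015, "yaw": 0, "grip": -1},
  {"tx": 0.13, "ty": 0, "tz": -0.0015, "yaw": 0, "grip": -1},
  {"tx": 0.15, "ty": 0, "tz": -0.0015, "yaw": 0, "grip": -1},
])

```text
time: 29.42
tool_pos: [0.6045, -0.1246, 0.0468]
tool_rot: [3.141, -0.0, 1.387]
contact_force: [0.4, -0.8, -3.2]
opening: 0.03
```

```bash
python3 go.py .616,-.0582,.047,1.389
```

```text
t 29.43 pos [ 0.6045 -0.1246  0.0468] rot [ 3.1414e+00 -1.0000e-04  1.3868e+00] q [-0.33  0.69  1.47  0.    0.98 -0.14] F [ 0.4 -0.8 -3.2] open 0.03
tx 0.0674 ty -0.0008 tz -0.0002 yaw -0.002
```

apply_moves([
  {"tx": 0.02, "ty": 0, "tz": 0, "yaw": 0, "grip": -1},
  {"tx": 0.04, "ty": 0, "tz": 0, "yaw": 0, "grip": -1},
  {"tx": 0.055, "ty": 0, "tz": 0, "yaw": 0, "grip": -1},
  {"tx": 0.067, "ty": 0, "tz": 0, "yaw": 0, "grip": -1},
  {"tx": 0.067, "ty": 0, "tz": 0, "yaw": 0, "grip": -1},
  {"tx": 0.067, "ty": 0, "tz": -0.015, "yaw": 0, "grip": -1},
  {"tx": 0.067, "ty": 0, "tz": -0.035, "yaw": 0, "grip": -1},
])

```text
time: 30.3
tool_pos: [0.6163, -0.0609, 0.0827]
tool_rot: [-3.141, 0.0, 1.386]
contact_force: [0.4, -0.0, -2.8]
opening: 0.0299
```

apply_moves([
  {"tx": 0, "ty": 0, "tz": -0.04, "yaw": 0, "grip": -1},
  {"tx": 0, "ty": 0, "tz": -0.08, "yaw": 0, "grip": -1},
  {"tx": 0, "ty": 0, "tz": -0.08, "yaw": 0, "grip": -1},
  {"tx": 0, "ty": 0, "tz": -0.08, "yaw": 0, "grip": -1},
])

```text
time: 30.8
tool_pos: [0.6158, -0.0604, 0.1612]
tool_rot: [-3.14, -0.0, 1.386]
contact_force: [-0.1, 0.2, -4.0]
opening: 0.0301
```

```bash
python3 - <<'E'
from meas import *
tray('scene','t11.png');tray('side','t11s.png')
E
python3 go.py .4577,.3645,.155,.118
```

```text
tray (array([520.5, 372.9]), array([216.3, 132.8]), 7.3)
rim (array([518.7, 371.1]), array([211.5, 130. ]), 7.5)
tray (array([517.3, 375.2]), array([201.7, 139.9]), 8.3)
rim (array([517.6, 373. ]), array([201.7, 135.4]), 8.3)
t 30.9 pos [ 0.6154 -0.0602  0.1601] rot [-3.1384e+00 -2.0000e-04  1.3863e+00] q [-0.22  0.57  1.34  0.    1.23 -0.04] F [-0.7 -0.2 -3.2] open 0.03
tx 0.3885 ty -0.2329 tz 0.0060 yaw 1.268
```

View pics/t11s.png

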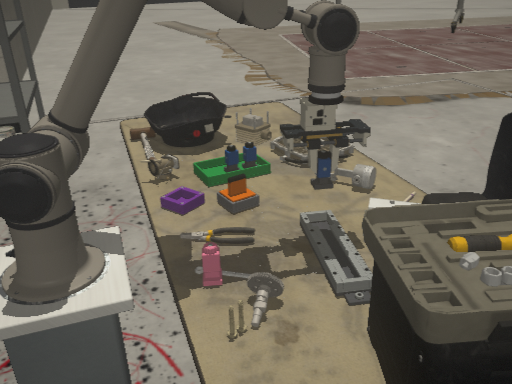

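apply_moves([
  {"tx": 0.388, "ty": -0.231, "tz": 0, "yaw": 1.268, "grip": -1},
  {"tx": 0.388, "ty": -0.231, "tz": 0, "yaw": 1.268, "grip": -1},
  {"tx": 0.388, "ty": -0.231, "tz": 0, "yaw": 1.268, "grip": -1},
  {"tx": 0.388, "ty": -0.231, "tz": 0, "yaw": 1.268, "grip": -1},
  {"tx": 0.388, "ty": -0.231, "tz": 0, "yaw": 1.268, "grip": -1},
  {"tx": 0.388, "ty": -0.231, "tz": 0, "yaw": 1.268, "grip": -1},
  {"tx": 0.388, "ty": -0.231, "tz": 0, "yaw": 1.268, "grip": -1},
  {"tx": 0.388, "ty": -0.231, "tz": 0, "yaw": 1.268, "grip": -1},
])

```text
time: 31.9
tool_pos: [0.4585, 0.3655, 0.1603]
tool_rot: [3.141, 0.003, 0.118]
contact_force: [-0.4, -0.7, -4.2]
opening: 0.0295
```

```bash
python3 - <<'E'
from meas import *
cap('wrist','w11.png')
E
python3 go.py .458,.3645,.045,.118
```

```text
t 31.95 pos [0.4566 0.3694 0.1603] rot [-3.1393e+00  3.0000e-03  1.1960e-01] q [0.55 0.51 1.44 0.   1.19 2.  ] F [-2.3  3.7 -2.3] open 0.03
tx 0.0011 ty 0.0053 tz 0.1153 yaw 0.002
```

View pics/w11.png

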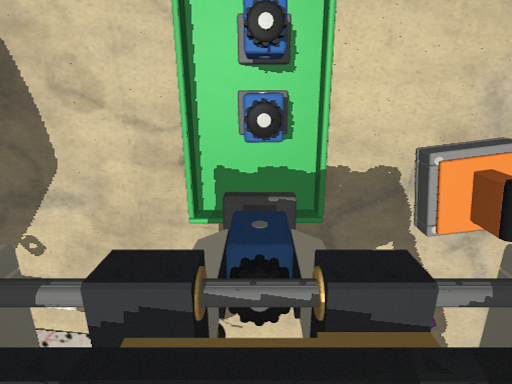

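```bash
python3 - <<'E'
from meas import *
im,d,K,W=tray('wrist','w12.png')
ok=~np.isnan(W[...,0]);m=mask(im,'green')&ok
for r in range(195,224,3):
    q=m[r]&(W[r,:,2]>.0)
    if q.sum(): print(r,W[r][q].mean(0).round(4), W[r][q][:,2].max().round(3))
tray('side','s12.png')
E
```

```text
tray (array([515.3, 374.5]), array([197.4, 130. ]), 7.1)
rim (array([512.9, 374.2]), array([192.7, 130. ]), 7.1)
195 [0.4382 0.3642 0.0122] 0.033
198 [0.4351 0.3638 0.0125] 0.033
201 [0.4319 0.3626 0.0122] 0.033
204 [0.4286 0.363  0.0122] 0.033
207 [0.4254 0.3626 0.0124] 0.033
210 [0.4245 0.3625 0.0186] 0.032
213 [0.4236 0.3613 0.0243] 0.033
216 [0.4228 0.3617 0.0304] 0.032
219 [0.4203 0.3614 0.0318] 0.033
tray (array([518.7, 376.4]), array([199. , 143.1]), 7.8)
rim (array([519.1, 373.3]), array([199. , 136.8]), 7.8)
```

View pics/s12.png

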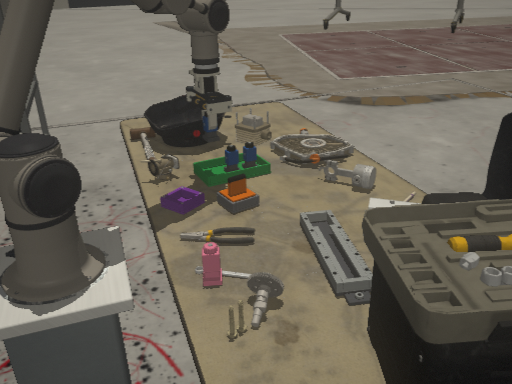

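apply_moves([
  {"tx": 0.003, "ty": 0.002, "tz": 0.05, "yaw": 0.002, "grip": -1},
  {"tx": 0.003, "ty": 0.002, "tz": 0.09, "yaw": 0.002, "grip": -1},
  {"tx": 0.003, "ty": 0.002, "tz": 0.105, "yaw": 0.002, "grip": -1},
  {"tx": 0.003, "ty": 0.002, "tz": 0.112, "yaw": 0.002, "grip": -1},
  {"tx": 0.003, "ty": 0.002, "tz": 0.112, "yaw": 0.002, "grip": -1},
  {"tx": 0.003, "ty": 0.002, "tz": 0.112, "yaw": 0.002, "grip": -1},
])

```text
time: 32.8
tool_pos: [0.4645, 0.3625, 0.0513]
tool_rot: [-3.14, -0.002, 0.117]
contact_force: [0.4, 0.4, -2.2]
opening: 0.0304
```

```bash
python3 go.py .461,.3645,.0437,.118
```

```text
t 32.8 pos [0.4645 0.3625 0.0513] rot [-3.1405e+00 -2.5000e-03  1.1680e-01] q [0.53 0.64 1.55 0.   0.94 1.99] F [ 0.4  0.4 -2.2] open 0.0304
tx -0.0032 ty -0.0024 tz 0.0076 yaw -0.001
```

apply_moves([
  {"tx": -0.003, "ty": 0, "tz": 0.003, "yaw": 0, "grip": -1},
  {"tx": -0.003, "ty": 0, "tz": 0.006, "yaw": 0, "grip": -1},
  {"tx": -0.003, "ty": 0, "tz": 0.006, "yaw": 0, "grip": -1},
  {"tx": -0.003, "ty": 0, "tz": 0.006, "yaw": 0, "grip": 0.2},
  {"tx": -0.003, "ty": 0, "tz": 0.006, "yaw": 0, "grip": 0.2},
  {"tx": -0.003, "ty": 0, "tz": 0.006, "yaw": 0, "grip": 0.2},
  {"tx": -0.003, "ty": 0, "tz": 0.006, "yaw": 0, "grip": 0.2},
])

```text
time: 33.67
tool_pos: [0.4607, 0.3617, 0.044]
tool_rot: [-3.141, -0.0, 0.117]
contact_force: [-0.1, 0.6, -1.7]
opening: 0.0548
```

apply_moves([
  {"tx": 0, "ty": 0, "tz": -0.04, "yaw": 0, "grip": 0.3},
  {"tx": 0, "ty": 0, "tz": -0.08, "yaw": 0, "grip": 0.6},
  {"tx": 0, "ty": 0, "tz": -0.12, "yaw": 0, "grip": 1},
  {"tx": 0, "ty": 0, "tz": -0.12, "yaw": 0, "grip": 1},
])

```text
time: 34.17
tool_pos: [0.4623, 0.3627, 0.1675]
tool_rot: [-3.139, -0.007, 0.117]
contact_force: [0.4, 0.1, -1.2]
opening: 0.0851
```

```bash
python3 - <<'E'
from meas import *
cap('side','s13.png')
E
python3 go.py .425,.145,.17,.252
```

```text
t 34.23 pos [0.4611 0.362  0.1651] rot [-3.1403e+00 -2.8000e-03  1.1680e-01] q [0.53 0.5  1.44 0.   1.19 1.99] F [-0.7 -0.7 -0.9] open 0.0886
tx -0.0612 ty 0.2113 tz -0.0053 yaw -0.135
```

View pics/s13.png

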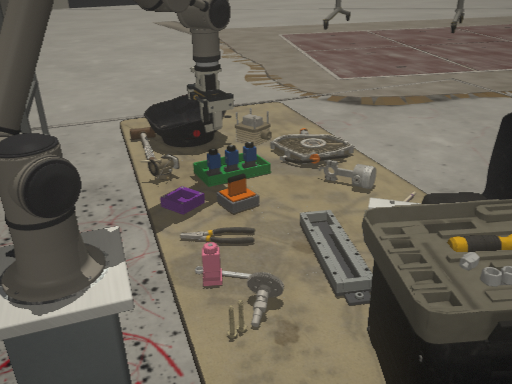

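All three stops are standing in the tray at (214,160), (232,157) and (250,154). I'll go back to the cover.

apply_moves([
  {"tx": -0.061, "ty": 0.211, "tz": -0.005, "yaw": -0.135, "grip": 1},
  {"tx": -0.061, "ty": 0.211, "tz": -0.005, "yaw": -0.135, "grip": 1},
  {"tx": -0.061, "ty": 0.211, "tz": -0.005, "yaw": -0.135, "grip": 1},
  {"tx": -0.061, "ty": 0.211, "tz": -0.005, "yaw": -0.135, "grip": 1},
  {"tx": -0.061, "ty": 0.211, "tz": -0.005, "yaw": -0.135, "grip": 1},
  {"tx": -0.061, "ty": 0.211, "tz": -0.005, "yaw": -0.135, "grip": 1},
])

```text
time: 34.98
tool_pos: [0.4245, 0.1454, 0.1681]
tool_rot: [-3.141, 0.001, 0.251]
contact_force: [0.3, 0.5, 0.3]
opening: 0.0919
```

```bash
python3 go.py .471,.157,.0415,.252; python3 - <<'E'
from h import *
im,d,K=cap('wrist','w14.png');W=cloud(d,K);ok=~np.isnan(W[...,0])
P=W[mask(im,'orange')&ok];print('cover',rect(P),np.median(P[:,2]))
Q=W[ok];c=np.array(rect(P)[0])/1000
Q=Q[(Q[:,2]>.06)&(Q[:,2]<.1)&(np.hypot(*(Q[:,:2]-c).T)<.05)];print('grip',rect(Q))
E
```

```text
t 34.98 pos [0.4245 0.1454 0.1681] rot [-3.1411e+00  1.0000e-03  2.5150e-01] q [0.16 0.27 1.81 0.   1.06 1.48] F [0.3 0.5 0.3] open 0.0919
tx 0.0481 ty 0.0004 tz 0.1266 yaw -0.001
cover (array([471.8, 156.3]), array([71.9, 74.1]), 14.4) 0.03594722136952335
grip (array([472.6, 156.5]), array([50.1, 17.5]), 13.8)
```

View pics/w14.png

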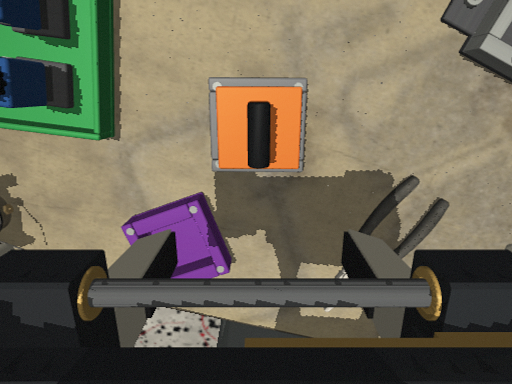

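apply_moves([
  {"tx": 0.048, "ty": 0, "tz": 0.02, "yaw": 0.003, "grip": 1},
  {"tx": 0.048, "ty": 0, "tz": 0.05, "yaw": 0.003, "grip": 1},
  {"tx": 0.048, "ty": 0, "tz": 0.05, "yaw": 0.003, "grip": 1},
  {"tx": 0.048, "ty": 0, "tz": 0.05, "yaw": 0.003, "grip": 1},
])

```text
time: 35.52
tool_pos: [0.4711, 0.1577, 0.1193]
tool_rot: [-3.141, -0.0, 0.25]
contact_force: [0.5, -0.0, 0.5]
opening: 0.0917
```

```bash
python3 go.py .4718,.1568,.0405,.249
```

```text
t 35.52 pos [0.4711 0.1577 0.1193] rot [-3.1415e+00 -3.0000e-04  2.4990e-01] q [0.17 0.41 1.75 0.   0.98 1.49] F [ 0.5 -0.   0.5] open 0.0917
tx 0.0004 ty 0.0010 tz 0.0788 yaw 0.001
```

apply_moves([
  {"tx": 0.0005, "ty": 0.001, "tz": 0.05, "yaw": 0, "grip": 1},
  {"tx": 0.0005, "ty": 0.001, "tz": 0.077, "yaw": 0, "grip": 0.2},
  {"tx": 0.0005, "ty": 0.001, "tz": 0.077, "yaw": 0, "grip": -1},
  {"tx": 0.0005, "ty": 0.001, "tz": 0.077, "yaw": 0, "grip": -1},
  {"tx": 0.0005, "ty": 0.001, "tz": 0.077, "yaw": 0, "grip": -1},
  {"tx": 0.0005, "ty": 0.001, "tz": 0.077, "yaw": 0, "grip": -1},
  {"tx": 0.0005, "ty": 0.001, "tz": 0.077, "yaw": 0, "grip": -1},
  {"tx": 0.0005, "ty": 0.001, "tz": 0.077, "yaw": 0, "grip": -1},
])

```text
time: 36.52
tool_pos: [0.4719, 0.1561, 0.0419]
tool_rot: [-3.142, -0.0, 0.249]
contact_force: [-0.4, 0.5, 0.0]
opening: 0.0266
```

apply_moves([
  {"tx": 0, "ty": 0, "tz": 0, "yaw": 0, "grip": -1},
  {"tx": 0, "ty": 0, "tz": 0, "yaw": 0, "grip": -1},
  {"tx": 0, "ty": 0, "tz": 0, "yaw": 0, "grip": -1},
  {"tx": 0, "ty": 0, "tz": 0, "yaw": 0, "grip": -1},
])

```text
time: 37.02
tool_pos: [0.4718, 0.1562, 0.0418]
tool_rot: [-3.141, -0.0, 0.249]
contact_force: [0.7, 0.8, 0.9]
opening: 0.0181
```

```bash
python3 go.py .4718,.1568,.17,.249
```

```text
t 37.02 pos [0.4718 0.1562 0.0418] rot [-3.1414e+00 -1.0000e-04  2.4870e-01] q [0.17 0.53 1.83 0.   0.79 1.49] F [0.7 0.8 0.9] open 0.0181
tx 0.0001 ty -0.0006 tz -0.1282 yaw -0.000
```

apply_moves([
  {"tx": 0, "ty": 0, "tz": -0.02, "yaw": 0, "grip": -1},
  {"tx": 0, "ty": 0, "tz": -0.06, "yaw": 0, "grip": -1},
  {"tx": 0, "ty": 0, "tz": -0.128, "yaw": 0, "grip": -1},
  {"tx": 0, "ty": 0, "tz": -0.128, "yaw": 0, "grip": -1},
  {"tx": 0, "ty": 0, "tz": -0.128, "yaw": 0, "grip": -1},
])

```text
time: 37.65
tool_pos: [0.4714, 0.156, 0.1694]
tool_rot: [3.142, 0.0, 0.249]
contact_force: [-0.8, -0.4, -2.2]
opening: 0.0178
```

```bash
python3 go.py .616,-.0582,.15,1.389
```

```text
t 37.65 pos [0.4714 0.156  0.1694] rot [3.1416e+00 3.0000e-04 2.4880e-01] q [ 0.17  0.35  1.69 -0.    1.11  1.49] F [-0.8 -0.4 -2.2] open 0.0178
tx 0.0874 ty 0.2432 tz 0.0194 yaw -1.140
```

apply_moves([
  {"tx": 0.087, "ty": 0.243, "tz": 0.018, "yaw": -1.14, "grip": -1},
  {"tx": 0.087, "ty": 0.243, "tz": 0.018, "yaw": -1.14, "grip": -1},
  {"tx": 0.087, "ty": 0.243, "tz": 0.018, "yaw": -1.14, "grip": -1},
  {"tx": 0.087, "ty": 0.243, "tz": 0.018, "yaw": -1.14, "grip": -1},
  {"tx": 0.087, "ty": 0.243, "tz": 0.018, "yaw": -1.14, "grip": -1},
  {"tx": 0.087, "ty": 0.243, "tz": 0.018, "yaw": -1.14, "grip": -1},
  {"tx": 0.087, "ty": 0.243, "tz": 0.018, "yaw": -1.14, "grip": -1},
  {"tx": 0.087, "ty": 0.243, "tz": 0.018, "yaw": -1.14, "grip": -1},
])

```text
time: 38.65
tool_pos: [0.6148, -0.0579, 0.1491]
tool_rot: [-3.137, -0.0, 1.388]
contact_force: [-0.6, 0.2, -1.7]
opening: 0.0181
```

```bash
python3 - <<'E'
from h import *
im,d,K=cap('wrist','w15.png');W=cloud(d,K);ok=~np.isnan(W[...,0])
P=W[mask(im,'orange')&ok];print('cover',rect(P),np.median(P[:,2]))
E
python3 go.py .616,-.0582,.07,1.389
```

```text
cover (array([618.3, -42.3]), array([42.1, 74.7]), 79.5) 0.1432991696407493
t 38.7 pos [ 0.615  -0.0578  0.1496] rot [-3.1379e+00 -2.0000e-04  1.3878e+00] q [-0.22  0.58  1.36  0.    1.21 -0.03] F [-0.4  0.4 -0.9] open 0.0176
tx -0.0002 ty 0.0013 tz 0.0796 yaw -0.001
```

View pics/w15.png

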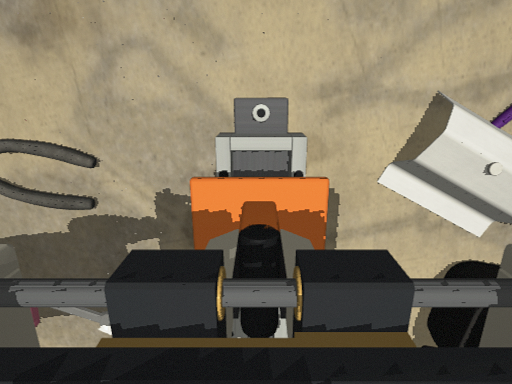

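apply_moves([
  {"tx": 0, "ty": 0.001, "tz": 0.04, "yaw": 0, "grip": -1},
  {"tx": 0, "ty": 0.001, "tz": 0.07, "yaw": 0, "grip": -1},
  {"tx": 0, "ty": 0.001, "tz": 0.083, "yaw": 0, "grip": -1},
  {"tx": 0, "ty": 0.001, "tz": 0.083, "yaw": 0, "grip": -1},
])

```text
time: 39.2
tool_pos: [0.6165, -0.058, 0.0679]
tool_rot: [-3.14, -0.0, 1.388]
contact_force: [0.3, 0.5, -1.3]
opening: 0.018
```

```bash
python3 go.py .616,-.0582,.044,1.389; python3 - <<'E'
from h import *
im,d,K=cap('wrist','w16.png')
E
```

```text
t 39.2 pos [ 0.6165 -0.058   0.0679] rot [-3.1396e+00 -2.0000e-04  1.3885e+00] q [-0.22  0.67  1.44  0.    1.03 -0.04] F [ 0.3  0.5 -1.3] open 0.018
tx -0.0003 ty -0.0004 tz 0.0239 yaw -0.001
```

View pics/w16.png

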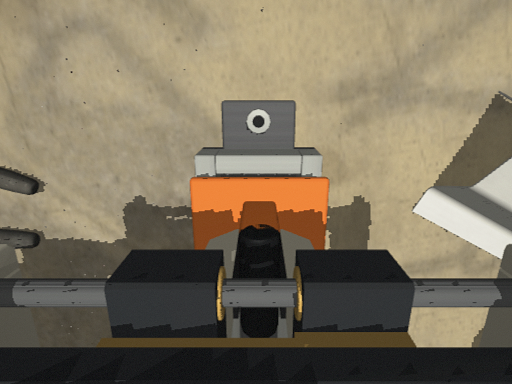

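Aligned with the slot. Lowering in steps.

apply_moves([
  {"tx": 0, "ty": 0, "tz": 0.008, "yaw": 0, "grip": -1},
  {"tx": 0, "ty": 0, "tz": 0.014, "yaw": 0, "grip": -1},
  {"tx": 0, "ty": 0, "tz": 0.019, "yaw": 0, "grip": -1},
  {"tx": 0, "ty": 0, "tz": 0.019, "yaw": 0, "grip": -1},
])

```text
time: 39.75
tool_pos: [0.6167, -0.0581, 0.0494]
tool_rot: [-3.141, -0.0, 1.389]
contact_force: [1.0, -0.2, -2.0]
opening: 0.018
```

```bash
python3 go.py .616,-.0582,.044,1.389
```

```text
t 39.75 pos [ 0.6167 -0.0581  0.0494] rot [-3.1408e+00 -1.0000e-04  1.3887e+00] q [-0.22  0.69  1.46  0.    0.99 -0.04] F [ 1.  -0.2 -2. ] open 0.018
tx -0.0002 ty -0.0006 tz 0.0054 yaw -0.000
```

apply_moves([
  {"tx": 0, "ty": 0, "tz": 0.003, "yaw": 0, "grip": -1},
  {"tx": 0, "ty": 0, "tz": 0.005, "yaw": 0, "grip": -1},
  {"tx": 0, "ty": 0, "tz": 0.005, "yaw": 0, "grip": -1},
  {"tx": 0, "ty": 0, "tz": 0.005, "yaw": 0, "grip": 0.2},
  {"tx": 0, "ty": 0, "tz": 0.005, "yaw": 0, "grip": 0.2},
  {"tx": 0, "ty": 0, "tz": 0.005, "yaw": 0, "grip": 0.2},
  {"tx": 0, "ty": 0, "tz": 0.005, "yaw": 0, "grip": 0.2},
])

```text
time: 40.62
tool_pos: [0.617, -0.0582, 0.0449]
tool_rot: [3.141, -0.0, 1.389]
contact_force: [0.7, -0.0, 0.5]
opening: 0.0525
```

apply_moves([
  {"tx": 0, "ty": 0, "tz": -0.05, "yaw": 0, "grip": 0.3},
  {"tx": -0.02, "ty": 0, "tz": -0.1, "yaw": 0, "grip": 0.6},
  {"tx": -0.05, "ty": 0, "tz": -0.14, "yaw": 0, "grip": 1},
  {"tx": -0.05, "ty": 0, "tz": -0.14, "yaw": 0, "grip": 1},
  {"tx": -0.05, "ty": 0, "tz": -0.14, "yaw": 0, "grip": 1},
])

```text
time: 41.25
tool_pos: [0.6074, -0.107, 0.184]
tool_rot: [-3.14, -0.001, 1.388]
contact_force: [0.1, 0.4, -0.2]
opening: 0.0909
```

```bash
python3 go.py; python3 - <<'E'
from meas import *
im,d,K=cap('wrist','w17.png');W=cloud(d,K);ok=~np.isnan(W[...,0])
P=W[mask(im,'orange')&ok];print('cover',rect(P),np.median(P[:,2]))
A=np.c_[P[:,:2]-P[:,:2].mean(0),np.ones(len(P))];print('tilt',np.linalg.lstsq(A,P[:,2],rcond=None)[0])
tray('side','s17.png');tray('scene','t17.png')
E
```

```text
t 41.25 pos [ 0.6074 -0.107   0.184 ] rot [-3.1402e+00 -6.0000e-04  1.3884e+00] q [-0.3   0.54  1.32  0.    1.28 -0.12] F [ 0.1  0.4 -0.2] open 0.0909
cover (array([617.6, -58.9]), array([71.2, 73.9]), 79.6) 0.037937650157502764
tilt [0.00090451 0.00319246 0.03801999]
tray (array([519.6, 372.3]), array([203.4, 138.4]), 6.2)
rim (array([519.8, 372.3]), array([203.7, 137.1]), 5.8)
tray (array([520.5, 370.1]), array([215.2, 131.3]), 8.8)
rim (array([519.9, 368.4]), array([213.8, 128.2]), 9.0)
```

View pics/w17.png

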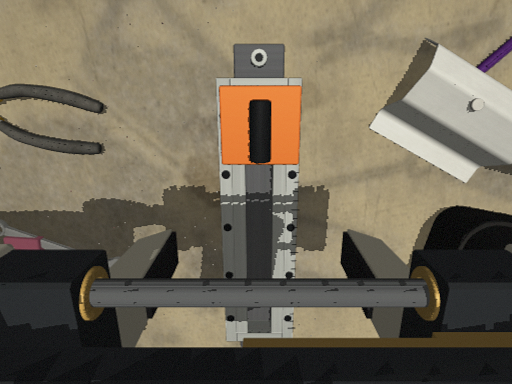

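View pics/s17.png

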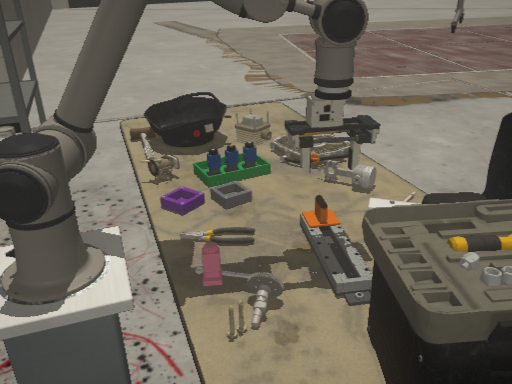

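The cover is flat on the open end (plate top at 38 mm, centred to about 2 mm), and all three stops stand in the tray with the robot clear. Handing in.

```bash
python3 -c "
from cell import robot
print(robot.hand_in())"
```

```text
the job is handed in; nothing more can be done
None
```

The job is finished and handed in at about 41 s of the 208 s allowed; `hand_in()` gives no verdict.

1. **Cover parked:** I lifted the orange cover off and parked it in the grey holder. The check showed it flat and centred, with the plate top at 36 mm (30 mm rim plus 6 mm plate).
2. **Stops moved:** All three stops were present. I slid each to the open end, lifted it out there and stood it in the green tray.
3. **Cover replaced:** I put the cover back on the rail's open end.

**Last checks:**
- **Cover:** The plate top is at 37.9 mm where 38 mm is fully down. The tilt is about 0.003 rad, and it sits about 2 mm from the open end's estimated centre.
- **Tray:** The side picture shows all three stops upright inside the tray. I did not measure the tray's tilt or the stops' heights separately; the tray looked flat.
- **Robot:** The gripper was open and clear of everything at hand-in.

**Disagreements:**
- **Tray:** The scene and side cameras differed by 2–4 mm and up to 3° on the tray pose.
- **Holder:** The holder looked slightly shifted in the last side picture, after the cover had left it. I did not measure this, and it does not matter for the final state.

No check failed, and the grip opening showed no slip whenever I read it.

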